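# Pack a shelving service kit and stack a tray on the tote's bails

### The arm

A 6-joint arm with a two-finger parallel gripper is mounted at the origin on the work surface. World frame = base frame: x ahead of the robot, y to its left, z up, the work surface at z = 0. Lengths are in m, angles in rad, forces in N, time in s.
With the tool pointing down it reaches from about 0.25 to 0.775 m from the base axis. Payload 4 kg.
Tool frame: the origin (TCP) lies on the centre line of the jaws, within the pads' length; the fingertips stand 8 mm ahead of it and the grasp point (between the pads) lies 11 mm behind it; y points along the fingers, x is the direction in which the jaws open and shut, and the axes are right-handed (so a half turn about y gives the same grasp; the last joint's range is limited). The gripper opens to 94 mm and grips with 3 to 60 N. Pads are 16 mm wide; open, the fingers measure 119 mm over their backs; the gripper's body (75 mm by 177 mm) begins 78 mm behind the grasp point.
Start: joints at [-1.254, 0.087, 1.371, -0, 1.684, -0.103], TCP at [0.224, -0.502, 0.214] pointing down, gripper open.
Joint ranges: [-3.1, 3.1], [-0.76, 2.03], [0.27, 2.55], [-1.08, 4.22], [0.17, 2.65], [-2.57, 2.57]. Speed limits (rad/s): [2.79, 2.79, 3.14, 3.14, 3.14, 3.14].

### API

Orientations are given as [roll, pitch, yaw] about the fixed x, y, z axes, in that order (R = Rz(yaw) Ry(pitch) Rx(roll)).
In Python, from bench import robot gives the robot as it stands.
- The arm moves only by the tool step_arm, never from a script. Its argument "commands" is a list of rows, each an object with "xyz": the shift along the world's x, y, z in m, a list of three; "twist": the turn, a rotation vector about the world's x, y, z in degrees, a list of three. In form: [{"xyz": [tx, ty, tz], "twist": [ax, ay, az]}, ...]. A call has 1 to 12 rows; each row is the pose to reach, as a shift and turn from the pose commanded when the call began; what a row does not reach only later rows make up. A row lasts 1/12 s, in which the tool goes at most 41.7 mm and 7.16 degrees, less where a joint would pass 70% of its speed; a pose out of reach is approached as far as the arm can. A call with a gripper value outside its range is refused whole. "fingers" is the closure in counts, from 0 (fully open) to 255 (shut), set as the call begins (left out, the last holds). The fingers move at their own pace and stop on an object; the grip force is fixed at half the most. Time passes only in rows, so rows that repeat a pose let the fingers close. It gives the time, the measured TCP pose, the force and the opening at its end, in the units of the state.
- robot.get_obs(): the state, without advancing time (a new reading comes with each control period).
- robot.snapshot(name): name is "scene" or "top"; returns (picture, depth): 384x512x3 uint8, red, green, blue; 384x512 float32, m along the optical axis (not along the pixel's ray), 0 where there is no reading.
- robot.camera_info(name): a dict with "fx", "fy", "cx", "cy" (pixels), "R" (3x3) and "t" (3): a world point X has camera coordinates R X + t. Camera axes: x right, y down, z forward; pixel columns grow to the right and rows downward; lengths in m; the calibration is good to about 2 mm. A picture is of the moment at which its call begins. camera_info takes no time and is no camera call.
- robot.close_job(): hands the job in, once; it reports no verdict.
The state is a dict: "time": time; "joint_positions": joint angles; "qvel": joint speeds; "joint_torque": joint torques, N m; "tool_pos": TCP position; "ee_rot": TCP orientation; "wrist_force": force on the tool from outside, world axes, zero at the start; "wrist_torque": the same for the moment, N m; "width": finger opening in m.
Only numpy, scipy, OpenCV 4.12 (cv2) and the standard library are available. Lean on these libraries where they do the work, as an engineer would, in place of code of your own. Each camera call takes 0.05 s, during which the arm holds its last target.

### The job

Swing both wire bails of the grey tote fully out, stand every steel guide wheel flange down on the tote's floor around the pedestal, and only then lay the three-spoke handwheel over them, flat and centred on the pedestal with its knobs up. Swing both bails fully in across the mouth, then stand the empty tray on them, level, centred over the tote and long side along the tote's long side. Leave the mug, tape core and tape measure where they are.

Things in the scene. Friction and masses are not known exactly. Their poses are not given: they have to be found in the camera images.
- tote: Grey plastic tote fixed to the bench in a low frame: 200 mm (its x) by 260 mm (its y, long), 80 mm high, walls 8 mm, inner floor at z = 6 mm. In the middle of the floor a round moulded pedestal, 64 mm dia, top at z = 46 mm. Wheels fit around it, e.g. at tote x = +-55, y = +-78 mm. Origin: centre of its underside on the bench; z up; y along its length.
- tote_stack (a point): Point over the middle of the tote where the centre of the tray's underside belongs when it stands on the two swung-in bails, 102 mm over the bench; axes as the tote's.
- bail_left (a joint): Wire bail arm hinged on the tote's +y end. Hinge axis parallel to tote x at tote y = 105, z = 80 mm; two arms 50 mm long outside the long walls carry a round bar (10 mm dia, 216 mm long, along tote x). 0 rad = fully out, bar at y = 152, z = 97; 2.44 = fully in over the mouth, bar at y = 58, z = 97; stops at both; arc top z = 130 at 1.22. Friction (1 N at the bar) holds it where left.
- bail_left_bar (a point): Middle of the bar of the tote's +y bail, on the bar's centre line.
- bail_right (a joint): Wire bail arm hinged on the tote's -y end. Hinge axis parallel to tote x at tote y = -105, z = 80 mm; two arms 50 mm long outside the long walls carry a round bar (10 mm dia, 216 mm long, along tote x). 0 rad = fully out, bar at y = -152, z = 97; 2.44 = fully in over the mouth, bar at y = -58, z = 97; stops at both; arc top z = 130 at 1.22. Friction (1 N at the bar) holds it where left.
- bail_right_bar (a point): Middle of the bar of the tote's -y bail, on the bar's centre line.
- wheel1: Flanged steel guide wheel 1, standing on its flange (alike: wheel1 to wheel4; in some starts one or two are absent). Flange 50 mm dia x 10 high, tread 40 mm dia from 10 to 20 mm, hub boss 20 mm dia from 20 to 36 mm height (grip the boss); 0.13 to 0.25 kg. Origin: centre of the flange's underside, z up along the axle.
- wheel2: Flanged steel guide wheel 2, standing on its flange (alike: wheel1 to wheel4; in some starts one or two are absent). Flange 50 mm dia x 10 high, tread 40 mm dia from 10 to 20 mm, hub boss 20 mm dia from 20 to 36 mm height (grip the boss); 0.13 to 0.25 kg. Origin: centre of the flange's underside, z up along the axle.
- wheel3: Flanged steel guide wheel 3, standing on its flange (alike: wheel1 to wheel4; in some starts one or two are absent). Flange 50 mm dia x 10 high, tread 40 mm dia from 10 to 20 mm, hub boss 20 mm dia from 20 to 36 mm height (grip the boss); 0.13 to 0.25 kg. Origin: centre of the flange's underside, z up along the axle.
- wheel4: Flanged steel guide wheel 4, standing on its flange (alike: wheel1 to wheel4; in some starts one or two are absent). Flange 50 mm dia x 10 high, tread 40 mm dia from 10 to 20 mm, hub boss 20 mm dia from 20 to 36 mm height (grip the boss); 0.13 to 0.25 kg. Origin: centre of the flange's underside, z up along the axle.
- handwheel: White three-spoke shelving handwheel lying flat, 174 mm over its three black knobs: hub disc 56 mm dia x 10 high, hub boss 30 mm dia from 10 to 34 mm height (grip it), three flat spokes (2 to 10 mm height) with 24 mm dia knobs at radius 75 mm, standing from 2 to 30 mm height. 0.4 kg. Origin: centre of the hub's underside, z up along the axle, first spoke along x.
- tray: Empty grey plastic tray, 150 mm (its x) by 200 mm (its y, long), walls 50 mm high and 5 mm thick, with an upright web across the middle (10 mm thick in y, 140 mm long in x, top at z = 80 mm) as its carrying grip. 0.4 kg. It is the same either way round. Fits down inside the tote if the bails are out. Origin: centre of the underside.
- mug: Bystander: white mug, 76 mm dia, 90 mm high; origin under its centre.
- tape_roll: Bystander: empty cardboard tape core, 100 mm dia, 45 mm high; origin under its centre.
- tape_measure: Bystander: black tape measure, 55 x 70 x 36 mm; origin under its centre.
There are look-alikes about, which are no part of the job. What is shaped like the wheel3 but red is not meant. Leave any purple look-alike of the tray alone.

How it is judged:
By the outcome, as a careful person would: the job done as asked, in the order asked, and still so for the second after the job is handed in, with the robot touching nothing.
Of wheel1, wheel2, wheel3, wheel4 only 2 to 4 are there at a start; the rules pass over those that are not, and their reading is None.
At some moment in a run one of wheel1, wheel2, wheel3, wheel4, tray may be knocked a few centimetres aside while the robot is not near it.
It also fails if it takes over 210 s, if anything falls off the work surface, if the arm or the gripper's body presses on something with over 40 N, if the wrist force passes 120 N, or if a joint passes its speed limit or range.

## Working session

There is one attempt and no reset: what is moved stays moved. The work goes in short steps, Python scripts to look and compute and a tool call to move; the robot and the scene stay as the last step left them, time stands still between calls to the robot, and variables do not carry over. Pictures are saved under pics/ and viewed, and the job is handed in when it is done.

Besides the shell and the picture viewer there is one more tool, called after "Call:" by a JSON object that holds its "fn" and its "kwargs". step_arm: Moves the arm, as the interface text tells. Its arguments: {"type":"object","properties":{"commands":{"type":"array"},"fingers":{"type":"number"}},"required":["commands"]}

```bash
ls; mkdir -p pics; cat > h.py <<'E'
import numpy as np, cv2, json
from bench import robot
np.set_printoptions(precision=4,suppress=True)
def snap(n,fn=None):
    im,d=robot.snapshot(n)
    if fn: cv2.imwrite('pics/'+fn+'.png',cv2.cvtColor(im,cv2.COLOR_RGB2BGR))
    np.savez('last_%s.npz'%n,im=im,d=d)
    return im,d
def world(n,d):
    c=robot.camera_info(n)
    v,u=np.mgrid[0:d.shape[0],0:d.shape[1]]
    X=np.stack([(u-c['cx'])/c['fx']*d,(v-c['cy'])/c['fy']*d,d],-1)
    R=np.array(c['R']);t=np.array(c['t'])
    return (X-t)@R
E
python3 - <<'E'
from h import *
for n in('scene','top'):
    im,d=snap(n,n+'0'); c=robot.camera_info(n); print(n,c)
print(robot.get_obs())
E
```

```text
pics
scene {'fx': 400.06166865948205, 'fy': 400.06166865948205, 'cx': 258.86109803975717, 'cy': 189.98492375024878, 'R': array([[ 0.7456,  0.666 , -0.0207],
       [ 0.4106, -0.4837, -0.773 ],
       [-0.5248,  0.5678, -0.6341]]), 't': array([-0.36  , -0.1586,  1.6717])}
top {'fx': 390.670171010116, 'fy': 390.670171010116, 'cx': 252.11911875501644, 'cy': 188.4394668662255, 'R': array([[ 0.0286, -0.9993, -0.025 ],
       [-0.998 , -0.0271, -0.0572],
       [ 0.0565,  0.0266, -0.998 ]]), 't': array([-0.0351,  0.5078,  1.0814])}
{'time': 0.1, 'joint_positions': array([-1.2541,  0.0879,  1.372 ,  0.    ,  1.6836, -0.1031]), 'qvel': array([ 0.0024, -0.0038, -0.0015,  0.0004, -0.    ,  0.0009]), 'joint_torque': array([  0.0026, -34.125 , -30.3303,   0.0721,   0.0304,  -0.0001]), 'tool_pos': array([ 0.224 , -0.5018,  0.2125]), 'ee_rot': array([-1.5706,  0.0019, -1.151 ]), 'wrist_force': array([0.3404, 0.1426, 1.0728]), 'wrist_torque': array([-0.0165, -0.0217,  0.0023]), 'width': 0.09403689450296385}
```

View pics/top0.png

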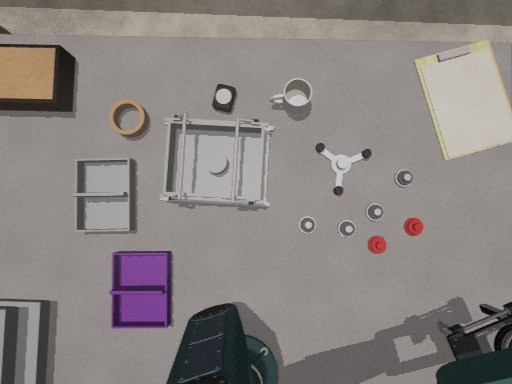

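View pics/scene0.png

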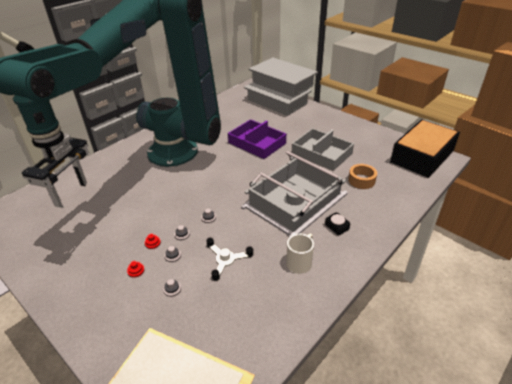

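The top view shows four steel wheels at about (404,178), (375,212), (347,228) and (307,225), with the red look-alikes at (377,245) and (414,226). The handwheel is at (342,163), the tote at (217,162) with bars at columns 180 and 237, and the tray at (104,195). The purple tray is below that. Next I'll measure positions.

```bash
cat > meas.py <<'E'
from h import *
def around(W,c,r): return np.hypot(W[...,0]-c[0],W[...,1]-c[1])<r
def wheels(im,W,px,r=0.03):
    out=[]
    for (u,v) in px:
        p=W[v,u]; m=around(W,p,0.04)&(W[...,2]>0.006)&(W[...,2]<0.05)
        q=W[m]; hi=q[q[:,2]>0.028]; 
        (c,rad)=cv2.minEnclosingCircle(q[:,:2].astype(np.float32)*1000)
        (c2,rad2)=cv2.minEnclosingCircle(hi[:,:2].astype(np.float32)*1000)
        print((u,v),'all',np.array(c),rad,'boss',np.array(c2),rad2,hi[:,:2].mean(0),np.percentile(hi[:,2],[50,100]))
E
python3 - <<'E'
from meas import *
z=np.load('last_top.npz');im,d=z['im'],z['d'];W=world('top',d)
print('bench z',np.median(W[280:300,250:400,2]), (d==0).sum())
wheels(im,W,[(404,178),(375,212),(347,228),(307,225)])
wheels(im,W,[(342,163)])
def rect(m,name):
    q=W[m][:,:2].astype(np.float32)*1000
    print(name,cv2.minAreaRect(q),len(q))
v,u=np.mgrid[0:384,0:512]
# tote rim
box=(u>155)&(u<280)&(v>108)&(v<215)
Z=W[...,2]
rect(box&(abs(Z-0.08)<0.005),'rim')
rect(box&(Z>0.06),'hi60'); rect(box&(Z>0.09),'bars')
m=box&(Z>0.09)
for lo,hi in((160,205),(210,275)):
    mm=m&(u>lo)&(u<hi);q=W[mm];print(lo,q.mean(0),np.percentile(q[:,2],[5,50,95]))
    # middle portion
    rect(mm,'bar')
ped=W[150:175,205:230].reshape(-1,3);ped=ped[abs(ped[:,2]-.046)<.005];print('ped',cv2.minEnclosingCircle(ped[:,:2].astype(np.float32)*1000),np.median(ped[:,2]))
# tray
box=(u>65)&(u<140)&(v>148)&(v<240)
rect(box&(abs(Z-0.05)<0.006),'tray rim'); rect(box&(Z>0.07),'web');print(np.percentile(W[box&(Z>.07)][:,2],[50,100]), np.median(Z[170:185,90:120]))
E
```

```text
bench z -0.0005459678881050546 768
(404, 178) all [ 546.9863 -446.1041] 28.768217086791992 boss [ 549.7589 -443.3947] 10.295361518859863 [ 0.5502 -0.4431] [0.0355 0.0417]
(375, 212) all [ 453.8968 -364.2664] 24.81879425048828 boss [ 453.6242 -364.601 ] 10.064912796020508 [ 0.4537 -0.3639] [0.0349 0.0408]
(347, 228) all [ 406.1956 -289.1634] 26.802913665771484 boss [ 405.1829 -287.5837] 10.031144142150879 [ 0.405  -0.2869] [0.0347 0.04  ]
(307, 225) all [ 412.1845 -177.6393] 24.917217254638672 boss [ 412.4344 -177.1925] 9.947484970092773 [ 0.4121 -0.177 ] [0.0359 0.0394]
(342, 163) all [ 584.1448 -266.3685] 39.4142951965332 boss [ 584.6079 -268.1707] 14.62600326538086 [ 0.5844 -0.2679] [0.0331 0.0397]
rim ((579.7255859375, 81.61408996582031), (260.1361083984375, 226.30056762695312), 88.2105941772461) 1029
hi60 ((572.3250732421875, 80.97464752197266), (279.2958068847656, 241.83497619628906), 87.97962951660156) 2629
bars ((571.5742797851562, 70.62344360351562), (250.97421264648438, 240.06747436523438), 87.75165557861328) 822
160 [0.5742 0.1489 0.1679] [0.1007 0.1236 0.129 ]
bar ((523.21044921875, 123.0089111328125), (337.7604064941406, 170.69229125976562), 39.34278106689453) 404
210 [0.5687 0.0154 0.1595] [0.0927 0.1018 1.1074]
bar ((567.268798828125, -3.237030029296875), (246.3126678466797, 78.97254180908203), 3.4476442337036133) 412
ped ((579.574462890625, 81.00836181640625), 32.253604888916016) 0.045549206240597884
tray rim ((479.71746826171875, 388.0355224609375), (200.6616668701172, 152.4062042236328), 2.669787645339966) 575
web ((469.960205078125, 203.9243621826172), (509.64752197265625, 21.210948944091797), 87.15277862548828) 227
[0.0794 1.1074] 0.004307129417008245
```

```bash
python3 - <<'E'
import cv2
im=cv2.imread('pics/top0.png')
cv2.imwrite('pics/z1.png',cv2.resize(im[100:220,145:285],None,fx=5,fy=5,interpolation=cv2.INTER_CUBIC))
im=cv2.imread('pics/scene0.png')
cv2.imwrite('pics/z2.png',cv2.resize(im[140:250,230:360],None,fx=5,fy=5,interpolation=cv2.INTER_CUBIC))
E
```

```text
(no output)
```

View pics/z1.png

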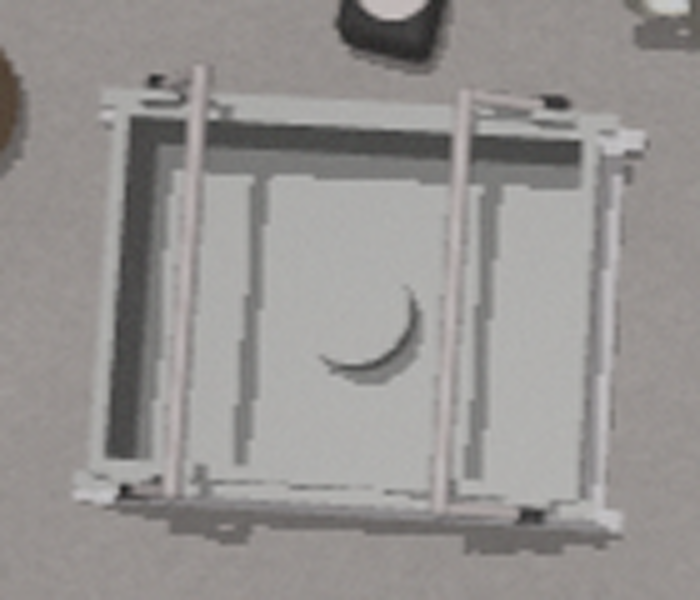

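View pics/z2.png

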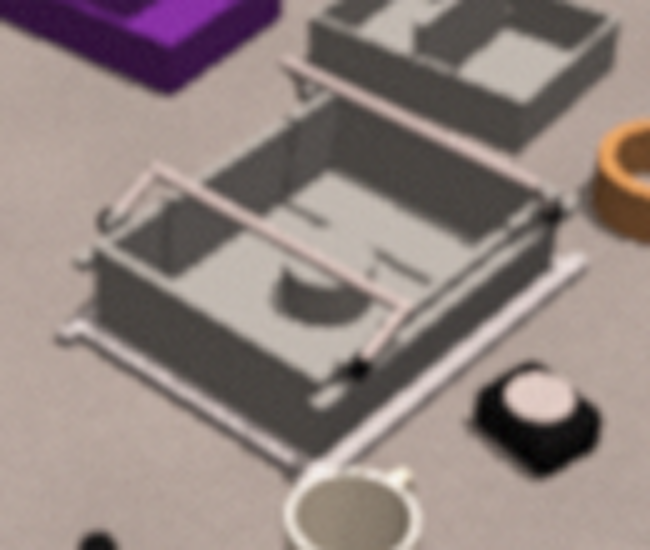

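```bash
cat > totem.py <<'E'
from meas import *
def rot(a): return np.array([[np.cos(a),-np.sin(a)],[np.sin(a),np.cos(a)]])
def tote_fit(W):
    Z=W[...,2]
    c=np.array([.5797,.0815])
    best=None
    P=W[(abs(Z-.08)<.006)&around(W,c,.2)]
    from scipy.optimize import minimize
    # rim centreline rectangle fit: robust distance to rectangle ring of half (96,126)
    def cost(p):
        q=(P[:,:2]-p[:2])@rot(p[2])
        d=np.abs(q)-np.array([.096,.126])
        s=np.where((d>0).all(1),np.hypot(d[:,0],d[:,1]),np.abs(d.max(1)))
        return np.minimum(s,.01).sum()
    r=min((minimize(cost,[c[0],c[1],a],method='Nelder-Mead',options=dict(initial_simplex=np.array([c[0],c[1],a])+np.array([[0,0,0],[.005,0,0],[0,.005,0],[0,0,.02]]))) for a in(-.06,-.03,0)),key=lambda r:r.fun)
    return r.x,r.fun/len(P)
def bars(W,T):
    Z=W[...,2]
    q=(W[...,:2]-T[:2])@rot(T[2])
    for s,n in((1,'left'),(-1,'right')):
        m=(abs(q[...,0])<.08)&(q[...,1]*s>.0)&(q[...,1]*s<.17)&(Z>.088)&(Z<.14)
        y=q[m][:,1];z=Z[m]
        if len(y)<5: print(n,'none');continue
        print(n,len(y),'y med',np.median(y),'z',np.median(z), np.percentile(z,95))
E
python3 - <<'E'
from totem import *
for n in('top','scene'):
    d=np.load('last_%s.npz'%n)['d'];W=world(n,d);W[d==0]=9
    T,f=tote_fit(W);print(n,T,np.degrees(T[2]),f);bars(W,T)
    Z=W[...,2]
    m=(abs(Z-.079)<.006)&around(W,(.4797,.388),.09);
    print('web',cv2.minAreaRect(W[m][:,:2].astype(np.float32)*1000),m.sum())
    m=(abs(Z-.05)<.006)&around(W,(.4797,.388),.15);
    print('rim',cv2.minAreaRect(W[m][:,:2].astype(np.float32)*1000),m.sum())
    # handwheel knobs
    m=around(W,(.5845,-.268),.1)&(Z>.022)&(Z<.04)&~around(W,(.5845,-.268),.05)
    k,l,st,ce=cv2.connectedComponentsWithStats(m.astype(np.uint8))
    for i in range(1,k):
        if st[i,4]>6:
            p=np.median(W[l==i],0);print('knob',p,np.degrees(np.arctan2(p[1]+.268,p[0]-.5845)),np.hypot(p[1]+.268,p[0]-.5845))
E
```

```text
top [ 0.5794  0.0813 -0.0315] -1.8050140739300895 0.0024310922526670233
left 247 y med 0.07513349024826967 z 0.12370730863777064 0.127277804007114
right 234 y med -0.058827162074586326 z 0.10200224885455204 0.10513453532699074
web ((479.3818359375, 388.23785400390625), (9.698739051818848, 140.97866821289062), 3.0075013637542725) 200
rim ((479.71746826171875, 388.0355224609375), (200.6616668701172, 152.4062042236328), 2.669787645339966) 575
knob [ 0.6282 -0.2076  0.0289] 54.08698677132504 0.07458006996027723
knob [ 0.6146 -0.3359  0.029 ] -66.11077357782465 0.07427353115830078
knob [ 0.51   -0.2597  0.03  ] 173.6682101252644 0.07497752468214319
scene [ 0.5803  0.0797 -0.0361] -2.0675770512662814 0.0033200487389154843
left 113 y med 0.07545199944736897 z 0.12651927320196557 0.12948124769300562
right 126 y med -0.058845711753613694 z 0.10426050703547529 0.10794973535241868
web ((479.6867980957031, 389.3125305175781), (17.568214416503906, 144.57896423339844), 4.249777317047119) 76
rim ((477.3599853515625, 387.70428466796875), (202.2616729736328, 158.2949981689453), 2.6374053955078125) 356
knob [ 0.5119 -0.2617  0.0305] 175.01389898074228 0.07286136944918861
knob [ 0.6302 -0.2105  0.0317] 51.51609553643877 0.07350368041665542
knob [ 0.6159 -0.3383  0.0312] -65.89659393047214 0.07700817449253541
```

Call:
{"fn": "step_arm", "kwargs": {"commands": [{"xyz": [0.177, 0.262, 0.0], "twist": [0, 0, -13]}, {"xyz": [0.354, 0.525, -0.014], "twist": [0, 0, -25.8]}, {"xyz": [0.354, 0.525, -0.014], "twist": [0, 0, -25.8]}, {"xyz": [0.354, 0.525, -0.014], "twist": [0, 0, -25.8]}, {"xyz": [0.354, 0.525, -0.014], "twist": [0, 0, -25.8]}, {"xyz": [0.354, 0.525, -0.014], "twist": [0, 0, -25.8]}, {"xyz": [0.354, 0.525, -0.014], "twist": [0, 0, -25.8]}, {"xyz": [0.354, 0.525, -0.014], "twist": [0, 0, -25.8]}, {"xyz": [0.354, 0.525, -0.014], "twist": [0, 0, -25.8]}, {"xyz": [0.354, 0.525, -0.014], "twist": [0, 0, -25.8]}, {"xyz": [0.354, 0.525, -0.014], "twist": [0, 0, -25.8]}, {"xyz": [0.354, 0.525, -0.014], "twist": [0, 0, -25.8]}], "fingers": 150}}

```text
time: 1.1
tool_pos: [0.5007, -0.0908, 0.2024]
ee_rot: [-1.571, -0.0, -1.601]
wrist_force: [0.5, 0.5, -0.4]
width: 0.0385
```

Call:
{"fn": "step_arm", "kwargs": {"commands": [{"xyz": [0.074, 0.11, -0.003], "twist": [0, 0, 0]}, {"xyz": [0.074, 0.11, -0.003], "twist": [0, 0, 0]}, {"xyz": [0.074, 0.11, -0.003], "twist": [0, 0, 0]}, {"xyz": [0.074, 0.11, -0.003], "twist": [0, 0, 0]}, {"xyz": [0.074, 0.11, -0.003], "twist": [0, 0, 0]}, {"xyz": [0.074, 0.11, -0.003], "twist": [0, 0, 0]}]}}

```text
time: 1.6
tool_pos: [0.5738, 0.0169, 0.199]
ee_rot: [-1.573, -0.001, -1.6]
wrist_force: [0.4, -0.6, 0.9]
width: 0.0386
```

Call:
{"fn": "step_arm", "kwargs": {"commands": [{"xyz": [0.004, 0.006, -0.03], "twist": [0, 0, 0]}, {"xyz": [0.004, 0.006, -0.06], "twist": [0, 0, 0]}, {"xyz": [0.004, 0.006, -0.09], "twist": [0, 0, 0]}, {"xyz": [0.004, 0.006, -0.112], "twist": [0, 0, 0]}, {"xyz": [0.004, 0.006, -0.112], "twist": [0, 0, 0]}, {"xyz": [0.004, 0.006, -0.112], "twist": [0, 0, 0]}]}}

```text
time: 2.1
tool_pos: [0.5767, 0.0214, 0.0869]
ee_rot: [-1.574, -0.0, -1.604]
wrist_force: [0.3, -0.4, -0.1]
width: 0.0386
```

Call:
{"fn": "step_arm", "kwargs": {"commands": [{"xyz": [0, 0.001, 0], "twist": [0, 0, 0]}, {"xyz": [0, 0.001, 0], "twist": [0, 0, 0]}, {"xyz": [0, 0.001, 0], "twist": [0, 0, 0]}, {"xyz": [0, 0.001, 0], "twist": [0, 0, 0]}, {"xyz": [0, 0.001, 0], "twist": [0, 0, 0]}, {"xyz": [0, 0.001, 0], "twist": [0, 0, 0]}, {"xyz": [0, 0.001, 0], "twist": [0, 0, 0]}], "fingers": 255}}

```text
time: 2.68
tool_pos: [0.579, 0.0245, 0.0886]
ee_rot: [-1.569, 0.001, -1.601]
wrist_force: [0.9, 0.8, 1.1]
width: 0.0088
```

```bash
python3 - <<'E'
from totem import *
print(robot.get_obs()['width'],robot.get_obs()['tool_pos'])
# arc in tote coords for right bail (in->out), delta world
a=-.0315
for s,t0,t1,n in((-1,2.44,0.,10),(1,1.88,0.,8),(1,0,2.44,10)):
    f=lambda t:(s*(.105+.05*np.cos(t+.349)),.08+.05*np.sin(t+.349))
    y0,z0=f(t0)
    print(s)
    for t in np.linspace(t0,t1,n+1)[1:]:
        y,z=f(t);dy=y-y0;print([round(float(-dy*np.sin(a)),3),round(float(dy*np.cos(a)),3),round(float(z-z0),3)])
E
```

```text
0.008821593751611873 [0.579  0.0245 0.0886]
-1
[-0.0, -0.006, 0.011]
[-0.0, -0.014, 0.02]
[-0.001, -0.024, 0.027]
[-0.001, -0.035, 0.031]
[-0.001, -0.047, 0.033]
[-0.002, -0.059, 0.031]
[-0.002, -0.07, 0.027]
[-0.003, -0.08, 0.02]
[-0.003, -0.088, 0.011]
[-0.003, -0.094, -0.0]
1
[0.0, 0.01, 0.006]
[0.001, 0.021, 0.01]
[0.001, 0.033, 0.01]
[0.001, 0.044, 0.008]
[0.002, 0.055, 0.004]
[0.002, 0.065, -0.003]
[0.002, 0.072, -0.012]
[0.002, 0.078, -0.022]
1
[-0.0, -0.006, 0.011]
[-0.0, -0.013, 0.02]
[-0.001, -0.023, 0.027]
[-0.001, -0.035, 0.031]
[-0.001, -0.047, 0.033]
[-0.002, -0.059, 0.031]
[-0.002, -0.07, 0.027]
[-0.003, -0.08, 0.02]
[-0.003, -0.088, 0.011]
[-0.003, -0.094, 0.0]
```

Call:
{"fn": "step_arm", "kwargs": {"commands": [{"xyz": [0, -0.006, 0.011], "twist": [0, 0, 0]}, {"xyz": [0, -0.014, 0.02], "twist": [0, 0, 0]}, {"xyz": [-0.001, -0.024, 0.027], "twist": [0, 0, 0]}, {"xyz": [-0.001, -0.035, 0.031], "twist": [0, 0, 0]}, {"xyz": [-0.001, -0.047, 0.033], "twist": [0, 0, 0]}, {"xyz": [-0.002, -0.059, 0.031], "twist": [0, 0, 0]}, {"xyz": [-0.002, -0.07, 0.027], "twist": [0, 0, 0]}, {"xyz": [-0.003, -0.08, 0.02], "twist": [0, 0, 0]}, {"xyz": [-0.003, -0.088, 0.011], "twist": [0, 0, 0]}, {"xyz": [-0.003, -0.094, 0], "twist": [0, 0, 0]}, {"xyz": [-0.003, -0.095, -0.003], "twist": [0, 0, 0]}, {"xyz": [-0.003, -0.095, -0.003], "twist": [0, 0, 0]}]}}

```text
time: 3.68
tool_pos: [0.5759, -0.069, 0.0871]
ee_rot: [-1.569, 0.004, -1.601]
wrist_force: [-2.8, 8.9, 14.7]
width: 0.0092
```

Call:
{"fn": "step_arm", "kwargs": {"commands": [{"xyz": [0, 0, 0.001], "twist": [0, 0, 0]}, {"xyz": [0, 0, 0.001], "twist": [0, 0, 0]}, {"xyz": [0, 0, 0.002], "twist": [0, 0, 0]}, {"xyz": [0, 0, 0.002], "twist": [0, 0, 0]}, {"xyz": [0, 0, 0.04], "twist": [0, 0, 0]}, {"xyz": [0, 0.02, 0.075], "twist": [0, 0, 0]}, {"xyz": [0.002, 0.06, 0.09], "twist": [0, 0, 0]}, {"xyz": [0.004, 0.1, 0.09], "twist": [0, 0, 0]}, {"xyz": [0.005, 0.14, 0.09], "twist": [0, 0, 0]}, {"xyz": [0.006, 0.18, 0.09], "twist": [0, 0, 0]}, {"xyz": [0.006, 0.22, 0.09], "twist": [0, 0, 0]}, {"xyz": [0.006, 0.226, 0.09], "twist": [0, 0, 0]}], "fingers": 150}}

```text
time: 4.68
tool_pos: [0.5803, 0.1606, 0.1734]
ee_rot: [-1.573, 0.002, -1.595]
wrist_force: [-0.6, -0.6, 0.4]
width: 0.0387
```

Call:
{"fn": "step_arm", "kwargs": {"commands": [{"xyz": [0, 0, 0], "twist": [0, 0, 0]}, {"xyz": [0, 0, 0], "twist": [0, 0, 0]}]}}

```text
time: 4.85
tool_pos: [0.5811, 0.1544, 0.1738]
ee_rot: [-1.572, -0.002, -1.601]
wrist_force: [0.1, -0.0, 0.5]
width: 0.0389
```

```bash
python3 - <<'E'
from totem import *
for n in('top','scene'):
    im,d=snap(n,n+'1');W=world(n,d);W[d==0]=9;bars(W,np.array([.5795,.0812,-.0315]))
print(robot.get_obs()['tool_pos'])
E
```

```text
left 61 y med 0.0735139231743748 z 0.12431087750605727 0.12651190828771747
right 237 y med -0.1516402375384991 z 0.10053181676128085 0.10399316747478325
left 112 y med 0.07402112088520742 z 0.12633554326411645 0.13072486998830815
right 137 y med -0.15330315592207341 z 0.10266851795975566 0.10640171034509001
[0.5814 0.1533 0.1743]
```

View pics/scene1.png

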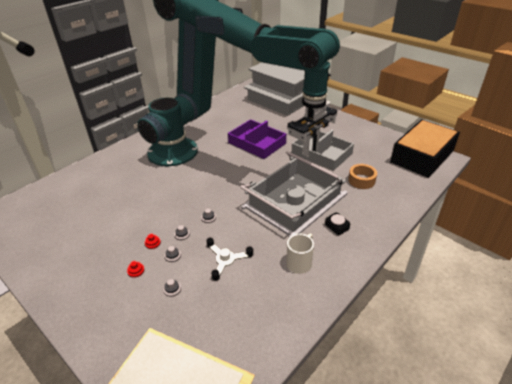

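The scene picture shows the right bail lying out at the near end, about (245,190). The gripper is over the left bar at about (313,140). I'll descend and grip it.

Call:
{"fn": "step_arm", "kwargs": {"commands": [{"xyz": [0, 0.001, -0.03], "twist": [0, 0, 0]}, {"xyz": [0, 0.001, -0.066], "twist": [0, 0, 0]}, {"xyz": [0, 0.001, -0.066], "twist": [0, 0, 0]}, {"xyz": [0, 0.001, -0.066], "twist": [0, 0, 0]}]}}

```text
time: 5.28
tool_pos: [0.5796, 0.154, 0.1063]
ee_rot: [-1.577, -0.002, -1.604]
wrist_force: [-0.2, 0.2, -0.2]
width: 0.039
```

Call:
{"fn": "step_arm", "kwargs": {"commands": [{"xyz": [0, 0, 0], "twist": [0, 0, 0]}, {"xyz": [0, 0, 0], "twist": [0, 0, 0]}, {"xyz": [0, 0, 0], "twist": [0, 0, 0]}, {"xyz": [0, 0, 0], "twist": [0, 0, 0]}, {"xyz": [0, 0, 0], "twist": [0, 0, 0]}, {"xyz": [0, 0, 0], "twist": [0, 0, 0]}], "fingers": 255}}

```text
time: 5.78
tool_pos: [0.5821, 0.1562, 0.1101]
ee_rot: [-1.568, 0.0, -1.601]
wrist_force: [0.7, -0.7, 3.0]
width: 0.009
```

Call:
{"fn": "step_arm", "kwargs": {"commands": [{"xyz": [0, 0.01, 0.006], "twist": [0, 0, 0]}, {"xyz": [0.001, 0.021, 0.01], "twist": [0, 0, 0]}, {"xyz": [0.001, 0.033, 0.01], "twist": [0, 0, 0]}, {"xyz": [0.001, 0.044, 0.008], "twist": [0, 0, 0]}, {"xyz": [0.002, 0.055, 0.004], "twist": [0, 0, 0]}, {"xyz": [0.002, 0.065, -0.003], "twist": [0, 0, 0]}, {"xyz": [0.002, 0.072, -0.012], "twist": [0, 0, 0]}, {"xyz": [0.002, 0.078, -0.022], "twist": [0, 0, 0]}, {"xyz": [0.002, 0.079, -0.025], "twist": [0, 0, 0]}, {"xyz": [0.002, 0.079, -0.026], "twist": [0, 0, 0]}]}}

```text
time: 6.62
tool_pos: [0.5846, 0.235, 0.0849]
ee_rot: [-1.567, -0.001, -1.601]
wrist_force: [0.1, -4.0, 14.3]
width: 0.0089
```

Call:
{"fn": "step_arm", "kwargs": {"commands": [{"xyz": [0, 0, 0.001], "twist": [0, 0, 0]}, {"xyz": [0, 0, 0.001], "twist": [0, 0, 0]}, {"xyz": [0, 0, 0.002], "twist": [0, 0, 0]}, {"xyz": [0, 0, 0.002], "twist": [0, 0, 0]}, {"xyz": [0, 0, 0.04], "twist": [0, 0, 0]}, {"xyz": [0, 0, 0.08], "twist": [0, 0, 0]}, {"xyz": [0, 0, 0.11], "twist": [0, 0, 0]}, {"xyz": [-0.172, -0.412, 0.11], "twist": [0, 0, 0]}, {"xyz": [-0.172, -0.412, 0.11], "twist": [0, 0, 0]}, {"xyz": [-0.172, -0.412, 0.11], "twist": [0, 0, 0]}, {"xyz": [-0.172, -0.412, 0.11], "twist": [0, 0, 0]}, {"xyz": [-0.172, -0.412, 0.11], "twist": [0, 0, 0]}], "fingers": 150}}

```text
time: 7.62
tool_pos: [0.5015, 0.0418, 0.1918]
ee_rot: [-1.572, 0.0, -1.6]
wrist_force: [0.9, -1.1, -0.4]
width: 0.0388
```

```bash
cat > look.py <<'E'
from totem import *
import sys
def wheels_auto(W,im):
    Z=W[...,2]; m=((Z>.028)&(Z<.042)&(W[...,0]>.25)&(W[...,0]<.85)&(W[...,1]<.0)&(W[...,1]>-.62)).astype(np.uint8)
    k,l,st,ce=cv2.connectedComponentsWithStats(m)
    for i in range(1,k):
        if 25<st[i,4]<160:
            q=W[l==i];p=im[l==i].astype(float).mean(0)
            (c,r)=cv2.minEnclosingCircle(q[:,:2].astype(np.float32)*1000)
            print(ce[i].round(),'c',np.array(c).round(1),'r',round(r,1),'mean',q.mean(0)*1000,'rgb',p.round())
E
python3 - <<'E'
from look import *
im,d=snap('top','top2');W=world('top',d);W[d==0]=9;bars(W,np.array([.5795,.0812,-.0315]));wheels_auto(W,im)
print(robot.get_obs()['tool_pos'])
E
```

```text
left 231 y med 0.15107402458781 z 0.10053314981050289 0.10372841856014697
right 238 y med -0.1516491882648095 z 0.10032172287094324 0.10396223727730025
[300.  89.] c [ 773.1 -139.1] r 32.1 mean [ 788.5185 -146.3773   34.0819] rgb [112. 109. 103.]
[292. 108.] c [ 742.8 -129.3] r 30.6 mean [ 733.1095 -125.1      35.3207] rgb [112. 109. 103.]
[321. 147.] c [ 627.9 -207.4] r 11.2 mean [ 628.7438 -207.5106   30.1482] rgb [77. 75. 74.]
[367. 152.] c [ 616.3 -336.1] r 11.4 mean [ 615.6507 -336.6743   29.8786] rgb [71. 69. 69.]
[343. 163.] c [ 584.6 -268.1] r 14.7 mean [ 584.7168 -268.0564   32.9893] rgb [205. 206. 208.]
[407. 177.] c [ 551.1 -444.1] r 10.3 mean [ 550.2187 -443.3075   34.4657] rgb [179. 173. 172.]
[339. 190.] c [ 510.3 -259.4] r 11.4 mean [ 509.9102 -260.1635   30.1297] rgb [75. 73. 73.]
[378. 212.] c [ 453.6 -364.6] r 10.0 mean [ 453.7736 -364.4343   34.7124] rgb [185. 178. 177.]
[308. 225.] c [ 412.5 -177.6] r 9.8 mean [ 412.1255 -177.2011   35.4067] rgb [193. 187. 186.]
[418. 227.] c [ 416.3 -473. ] r 10.3 mean [ 415.8774 -472.181    34.805 ] rgb [190.  62.  60.]
[349. 229.] c [ 405.3 -287.7] r 10.2 mean [ 405.0526 -286.9013   34.6378] rgb [188. 182. 181.]
[380. 245.] c [ 363.5 -372.1] r 9.6 mean [ 363.3651 -371.7084   35.0558] rgb [193.  67.  65.]
[0.4991 0.0351 0.192 ]
```

View pics/top2.png

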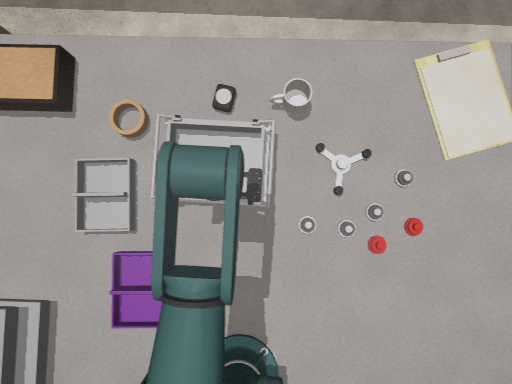

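The top view shows both bars now outside the tote at columns 156 and 271, so both bails are out. The wheels haven't moved. I'll go for the wheel at (308,225).

Call:
{"fn": "step_arm", "kwargs": {"commands": [{"xyz": [-0.087, -0.2125, 0], "twist": [0, 0, 0]}, {"xyz": [-0.087, -0.2125, 0], "twist": [0, 0, 0]}, {"xyz": [-0.087, -0.2125, 0], "twist": [0, 0, 0]}, {"xyz": [-0.087, -0.2125, 0], "twist": [0, 0, 0]}, {"xyz": [-0.087, -0.2125, 0], "twist": [0, 0, 0]}, {"xyz": [-0.087, -0.2125, 0], "twist": [0, 0, 0]}, {"xyz": [-0.087, -0.2125, -0.04], "twist": [0, 0, 0]}, {"xyz": [-0.087, -0.2125, -0.08], "twist": [0, 0, 0]}, {"xyz": [-0.087, -0.2125, -0.11], "twist": [0, 0, 0]}, {"xyz": [-0.087, -0.2125, -0.11], "twist": [0, 0, 0]}, {"xyz": [-0.087, -0.2125, -0.11], "twist": [0, 0, 0]}]}}

```text
time: 8.58
tool_pos: [0.4147, -0.1687, 0.081]
ee_rot: [-1.575, 0.003, -1.601]
wrist_force: [-0.2, -1.0, 0.3]
width: 0.0387
```

```bash
python3 - <<'E'
from h import *
for i in range(3):
    o=robot.get_obs();print(o['tool_pos'],o['ee_rot'])
    q=o['joint_positions'];print(q)
im,d=snap('top')
print(robot.get_obs()['tool_pos'])
E
```

```text
[ 0.4147 -0.1687  0.081 ] [-1.5753  0.0026 -1.6013]
[-0.5132 -0.0722  1.7982  0.0002  1.4208  1.088 ]
[ 0.4147 -0.1687  0.081 ] [-1.5753  0.0026 -1.6013]
[-0.5132 -0.0722  1.7982  0.0002  1.4208  1.088 ]
[ 0.4147 -0.1687  0.081 ] [-1.5753  0.0026 -1.6013]
[-0.5132 -0.0722  1.7982  0.0002  1.4208  1.088 ]
[ 0.4164 -0.1696  0.0834]
```

Call:
{"fn": "step_arm", "kwargs": {"commands": [{"xyz": [-0.0045, -0.008, 0], "twist": [0, 0, 0]}, {"xyz": [-0.0045, -0.008, -0.025], "twist": [0, 0, 0]}, {"xyz": [-0.0045, -0.008, -0.045], "twist": [0, 0, 0]}, {"xyz": [-0.0045, -0.008, -0.052], "twist": [0, 0, 0]}, {"xyz": [-0.0045, -0.008, -0.052], "twist": [0, 0, 0]}, {"xyz": [-0.0045, -0.008, -0.052], "twist": [0, 0, 0]}]}}

```text
time: 9.13
tool_pos: [0.4125, -0.1784, 0.0324]
ee_rot: [-1.569, -0.001, -1.601]
wrist_force: [0.5, 0.3, 0.8]
width: 0.0387
```

Call:
{"fn": "step_arm", "kwargs": {"commands": [{"xyz": [0, 0, 0], "twist": [0, 0, 0]}, {"xyz": [0, 0, 0], "twist": [0, 0, 0]}, {"xyz": [0, 0, 0], "twist": [0, 0, 0]}, {"xyz": [0, 0, 0], "twist": [0, 0, 0]}, {"xyz": [0, 0, 0], "twist": [0, 0, 0]}], "fingers": 255}}

```text
time: 9.55
tool_pos: [0.4123, -0.1778, 0.032]
ee_rot: [-1.569, -0.0, -1.601]
wrist_force: [-0.4, 2.7, 4.5]
width: 0.0189
```

Call:
{"fn": "step_arm", "kwargs": {"commands": [{"xyz": [0, 0, 0.04], "twist": [0, 0, 0]}, {"xyz": [0, 0, 0.08], "twist": [0, 0, 0]}, {"xyz": [0.005, 0.01, 0.12], "twist": [0, 0, 0]}, {"xyz": [0.2244, 0.3352, 0.149], "twist": [0, 0, 0]}, {"xyz": [0.2244, 0.3352, 0.149], "twist": [0, 0, 0]}, {"xyz": [0.2244, 0.3352, 0.149], "twist": [0, 0, 0]}, {"xyz": [0.2244, 0.3352, 0.149], "twist": [0, 0, 0]}, {"xyz": [0.2244, 0.3352, 0.149], "twist": [0, 0, 0]}, {"xyz": [0.2244, 0.3352, 0.149], "twist": [0, 0, 0]}, {"xyz": [0.2244, 0.3352, 0.149], "twist": [0, 0, 0]}, {"xyz": [0.2244, 0.3352, 0.149], "twist": [0, 0, 0]}, {"xyz": [0.2244, 0.3352, 0.149], "twist": [0, 0, 0]}]}}

```text
time: 10.55
tool_pos: [0.6261, 0.1441, 0.1774]
ee_rot: [-1.572, -0.001, -1.601]
wrist_force: [1.6, -0.1, -1.4]
width: 0.0192
```

Call:
{"fn": "step_arm", "kwargs": {"commands": [{"xyz": [0, 0, 0], "twist": [0, 0, 0]}, {"xyz": [0, 0, 0], "twist": [0, 0, 0]}, {"xyz": [0, 0, 0], "twist": [0, 0, 0]}]}}

```text
time: 10.8
tool_pos: [0.6251, 0.142, 0.177]
ee_rot: [-1.573, -0.001, -1.601]
wrist_force: [0.0, -0.9, -1.8]
width: 0.0191
```

Call:
{"fn": "step_arm", "kwargs": {"commands": [{"xyz": [0.0118, 0.0155, 0], "twist": [0, 0, 0]}, {"xyz": [0.0118, 0.0155, -0.02], "twist": [0, 0, 0]}, {"xyz": [0.0118, 0.0155, -0.055], "twist": [0, 0, 0]}, {"xyz": [0.0118, 0.0155, -0.09], "twist": [0, 0, 0]}, {"xyz": [0.0118, 0.0155, -0.115], "twist": [0, 0, 0]}, {"xyz": [0.0118, 0.0155, -0.13], "twist": [0, 0, 0]}, {"xyz": [0.0118, 0.0155, -0.135], "twist": [0, 0, 0]}, {"xyz": [0.0118, 0.0155, -0.138], "twist": [0, 0, 0]}, {"xyz": [0.0118, 0.0155, -0.14], "twist": [0, 0, 0]}]}}

```text
time: 11.55
tool_pos: [0.6378, 0.1567, 0.0402]
ee_rot: [-1.569, -0.0, -1.603]
wrist_force: [-3.0, -1.4, 5.2]
width: 0.0194
```

Call:
{"fn": "step_arm", "kwargs": {"commands": [{"xyz": [0, 0, 0], "twist": [0, 0, 0]}, {"xyz": [0, 0, 0], "twist": [0, 0, 0]}, {"xyz": [0, 0, 0], "twist": [0, 0, 0]}, {"xyz": [0, 0, 0.02], "twist": [0, 0, 0]}, {"xyz": [0, 0, 0.06], "twist": [0, 0, 0]}, {"xyz": [0, 0, 0.1], "twist": [0, 0, 0]}, {"xyz": [0, 0, 0.14], "twist": [0, 0, 0]}, {"xyz": [-0.2325, -0.444, 0.14], "twist": [0, 0, 0]}, {"xyz": [-0.2325, -0.444, 0.14], "twist": [0, 0, 0]}, {"xyz": [-0.2325, -0.444, 0.14], "twist": [0, 0, 0]}, {"xyz": [-0.2325, -0.444, 0.14], "twist": [0, 0, 0]}, {"xyz": [-0.2325, -0.444, 0.14], "twist": [0, 0, 0]}], "fingers": 150}}

```text
time: 12.55
tool_pos: [0.5403, -0.028, 0.1796]
ee_rot: [-1.568, -0.001, -1.6]
wrist_force: [0.4, -0.8, 0.2]
width: 0.0389
```

Call:
{"fn": "step_arm", "kwargs": {"commands": [{"xyz": [-0.135, -0.26, 0], "twist": [0, 0, 0]}, {"xyz": [-0.135, -0.26, 0], "twist": [0, 0, 0]}, {"xyz": [-0.135, -0.26, 0], "twist": [0, 0, 0]}, {"xyz": [-0.135, -0.26, 0], "twist": [0, 0, 0]}, {"xyz": [-0.135, -0.26, 0], "twist": [0, 0, 0]}, {"xyz": [-0.135, -0.26, 0], "twist": [0, 0, 0]}, {"xyz": [-0.135, -0.26, 0], "twist": [0, 0, 0]}, {"xyz": [-0.135, -0.26, 0], "twist": [0, 0, 0]}, {"xyz": [-0.135, -0.26, 0], "twist": [0, 0, 0]}, {"xyz": [-0.135, -0.26, 0], "twist": [0, 0, 0]}]}}

```text
time: 13.38
tool_pos: [0.4062, -0.2867, 0.1791]
ee_rot: [-1.569, -0.0, -1.602]
wrist_force: [0.5, 0.8, -0.4]
width: 0.0389
```

```bash
python3 - <<'E'
from look import *
im,d=snap('top','top3');W=world('top',d);W[d==0]=9;wheels_auto(W,im)
q=W[around(W,(.637,.157),.035)];q=q[(q[:,2]>.036)&(q[:,2]<.05)];print(q.mean(0),np.percentile(q[:,2],[5,50,95]),cv2.minEnclosingCircle(q[:,:2].astype(np.float32)*1000))
print(robot.get_obs()['tool_pos'])
E
```

```text
[299.  89.] c [ 774.9 -139.2] r 31.8 mean [ 788.9798 -143.0599   34.7751] rgb [109. 105.  99.]
[321. 147.] c [ 628.7 -207.8] r 11.2 mean [ 629.0519 -208.4045   29.8549] rgb [77. 75. 75.]
[367. 152.] c [ 616.2 -336.5] r 11.0 mean [ 616.2471 -336.2725   30.0698] rgb [70. 68. 68.]
[342. 163.] c [ 584.7 -268.2] r 14.7 mean [ 584.4141 -267.8407   33.4209] rgb [201. 202. 204.]
[407. 177.] c [ 550.4 -444.2] r 10.7 mean [ 550.1531 -443.0702   34.4843] rgb [174. 167. 166.]
[339. 190.] c [ 510.2 -260.1] r 11.3 mean [ 510.2761 -260.0477   29.9454] rgb [73. 72. 72.]
[377. 212.] c [ 453.6 -364.8] r 9.9 mean [ 453.5096 -363.9325   34.7755] rgb [178. 172. 171.]
[0.6377 0.1544 0.0429] [0.0394 0.0432 0.0467] ((637.994140625, 155.7021026611328), 10.105999946594238)
[ 0.4065 -0.2861  0.179 ]
```

View pics/top3.png

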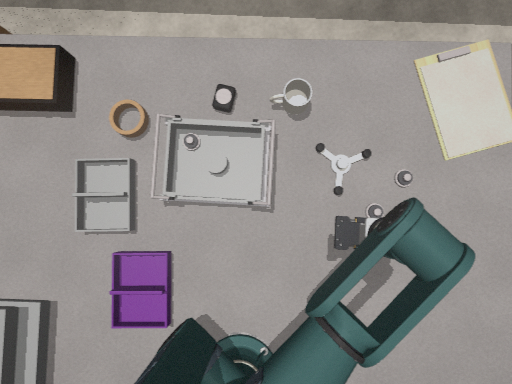

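The first wheel stands in the tote at (191,141), as planned. Next is the wheel under the gripper.

Call:
{"fn": "step_arm", "kwargs": {"commands": [{"xyz": [-0.001, -0.001, -0.04], "twist": [0, 0, 0]}, {"xyz": [-0.001, -0.001, -0.08], "twist": [0, 0, 0]}, {"xyz": [-0.001, -0.001, -0.115], "twist": [0, 0, 0]}, {"xyz": [-0.001, -0.001, -0.135], "twist": [0, 0, 0]}, {"xyz": [-0.001, -0.001, -0.148], "twist": [0, 0, 0]}, {"xyz": [-0.001, -0.001, -0.148], "twist": [0, 0, 0]}, {"xyz": [-0.001, -0.001, -0.148], "twist": [0, 0, 0]}]}}

```text
time: 14.02
tool_pos: [0.4059, -0.286, 0.0302]
ee_rot: [-1.571, 0.0, -1.598]
wrist_force: [-0.1, 0.3, -0.3]
width: 0.0389
```

Call:
{"fn": "step_arm", "kwargs": {"commands": [{"xyz": [0, 0, 0], "twist": [0, 0, 0]}, {"xyz": [0, 0, 0], "twist": [0, 0, 0]}, {"xyz": [0, 0, 0], "twist": [0, 0, 0]}, {"xyz": [0, 0, 0], "twist": [0, 0, 0]}, {"xyz": [0, 0, 0], "twist": [0, 0, 0]}], "fingers": 255}}

```text
time: 14.43
tool_pos: [0.4053, -0.2873, 0.0308]
ee_rot: [-1.57, 0.001, -1.601]
wrist_force: [1.9, 2.4, 1.4]
width: 0.0191
```

Call:
{"fn": "step_arm", "kwargs": {"commands": [{"xyz": [0, 0, 0.04], "twist": [0, 0, 0]}, {"xyz": [0, 0, 0.08], "twist": [0, 0, 0]}, {"xyz": [0.003, 0.01, 0.12], "twist": [0, 0, 0]}, {"xyz": [0.01, 0.035, 0.149], "twist": [0, 0, 0]}, {"xyz": [0.0205, 0.0755, 0.149], "twist": [0, 0, 0]}, {"xyz": [0.031, 0.115, 0.149], "twist": [0, 0, 0]}, {"xyz": [0.0415, 0.155, 0.149], "twist": [0, 0, 0]}, {"xyz": [0.052, 0.195, 0.149], "twist": [0, 0, 0]}, {"xyz": [0.063, 0.235, 0.149], "twist": [0, 0, 0]}, {"xyz": [0.074, 0.275, 0.149], "twist": [0, 0, 0]}, {"xyz": [0.085, 0.315, 0.149], "twist": [0, 0, 0]}, {"xyz": [0.096, 0.355, 0.149], "twist": [0, 0, 0]}]}}

```text
time: 15.43
tool_pos: [0.5006, 0.069, 0.1789]
ee_rot: [-1.571, -0.001, -1.602]
wrist_force: [1.4, -1.2, -2.5]
width: 0.0187
```

Call:
{"fn": "step_arm", "kwargs": {"commands": [{"xyz": [0.014, 0.04, 0], "twist": [0, 0, 0]}, {"xyz": [0.022, 0.08, 0], "twist": [0, 0, 0]}, {"xyz": [0.0257, 0.0932, 0], "twist": [0, 0, 0]}, {"xyz": [0.0257, 0.0932, 0], "twist": [0, 0, 0]}, {"xyz": [0.0257, 0.0932, 0], "twist": [0, 0, 0]}, {"xyz": [0.0257, 0.0932, 0], "twist": [0, 0, 0]}]}}

```text
time: 15.93
tool_pos: [0.5262, 0.1591, 0.179]
ee_rot: [-1.572, -0.001, -1.602]
wrist_force: [-0.1, -1.0, -2.4]
width: 0.019
```

Call:
{"fn": "step_arm", "kwargs": {"commands": [{"xyz": [0.001, 0.001, -0.04], "twist": [0, 0, 0]}, {"xyz": [0.001, 0.001, -0.08], "twist": [0, 0, 0]}, {"xyz": [0.001, 0.001, -0.115], "twist": [0, 0, 0]}, {"xyz": [0.001, 0.001, -0.132], "twist": [0, 0, 0]}, {"xyz": [0.001, 0.001, -0.138], "twist": [0, 0, 0]}, {"xyz": [0.001, 0.001, -0.142], "twist": [0, 0, 0]}, {"xyz": [0.001, 0.001, -0.142], "twist": [0, 0, 0]}, {"xyz": [0.001, 0.001, -0.142], "twist": [0, 0, 0]}]}}

```text
time: 16.6
tool_pos: [0.5287, 0.1603, 0.039]
ee_rot: [-1.568, 0.0, -1.603]
wrist_force: [-0.2, 0.3, -2.0]
width: 0.0191
```

Call:
{"fn": "step_arm", "kwargs": {"commands": [{"xyz": [0, 0, -0.002], "twist": [0, 0, 0]}, {"xyz": [0, 0, -0.002], "twist": [0, 0, 0]}]}}

```text
time: 16.77
tool_pos: [0.5295, 0.1605, 0.0381]
ee_rot: [-1.566, -0.0, -1.602]
wrist_force: [-0.4, -2.3, 5.1]
width: 0.0187
```

Call:
{"fn": "step_arm", "kwargs": {"commands": [{"xyz": [0, 0, 0], "twist": [0, 0, 0]}, {"xyz": [0, 0, 0], "twist": [0, 0, 0]}, {"xyz": [0, 0, 0], "twist": [0, 0, 0]}, {"xyz": [0, 0, 0.02], "twist": [0, 0, 0]}, {"xyz": [0, 0, 0.06], "twist": [0, 0, 0]}, {"xyz": [0, 0, 0.1], "twist": [0, 0, 0]}, {"xyz": [0, 0, 0.14], "twist": [0, 0, 0]}, {"xyz": [-0.0055, -0.04, 0.142], "twist": [0, 0, 0]}, {"xyz": [-0.011, -0.08, 0.142], "twist": [0, 0, 0]}, {"xyz": [-0.0165, -0.12, 0.142], "twist": [0, 0, 0]}, {"xyz": [-0.022, -0.16, 0.142], "twist": [0, 0, 0]}, {"xyz": [-0.0275, -0.2, 0.142], "twist": [0, 0, 0]}], "fingers": 150}}

```text
time: 17.77
tool_pos: [0.4995, -0.0399, 0.1775]
ee_rot: [-1.57, -0.0, -1.6]
wrist_force: [1.1, -0.0, 0.4]
width: 0.0384
```

Call:
{"fn": "step_arm", "kwargs": {"commands": [{"xyz": [-0.0055, -0.04, 0], "twist": [0, 0, 0]}, {"xyz": [-0.011, -0.08, 0], "twist": [0, 0, 0]}, {"xyz": [-0.0165, -0.12, 0], "twist": [0, 0, 0]}, {"xyz": [-0.022, -0.16, 0], "twist": [0, 0, 0]}, {"xyz": [-0.0275, -0.2, 0], "twist": [0, 0, 0]}, {"xyz": [-0.033, -0.24, 0], "twist": [0, 0, 0]}, {"xyz": [-0.0385, -0.28, 0], "twist": [0, 0, 0]}, {"xyz": [-0.0465, -0.32, 0], "twist": [0, 0, 0]}, {"xyz": [-0.0465, -0.325, 0], "twist": [0, 0, 0]}, {"xyz": [-0.0465, -0.325, 0], "twist": [0, 0, 0]}, {"xyz": [-0.0465, -0.325, 0], "twist": [0, 0, 0]}]}}

```text
time: 18.68
tool_pos: [0.4535, -0.3631, 0.1769]
ee_rot: [-1.571, 0.002, -1.602]
wrist_force: [-0.5, 0.0, 1.0]
width: 0.0387
```

```bash
python3 - <<'E'
from look import *
im,d=snap('top','top4');W=world('top',d);W[d==0]=9;wheels_auto(W,im)
for c in((.637,.157),(.527,.161)):
    q=W[around(W,c,.035)];q=q[(q[:,2]>.036)&(q[:,2]<.05)];print(q.mean(0),np.percentile(q[:,2],[5,50,95]),cv2.minEnclosingCircle(q[:,:2].astype(np.float32)*1000))
im,d=snap('scene','scene4');print('scene');W=world('scene',d);W[d==0]=9;wheels_auto(W,im)
print(robot.get_obs()['tool_pos'])
E
```

```text
[298.  88.] c [ 775.  -139.2] r 31.8 mean [ 789.97   -141.0966   35.5288] rgb [108. 105.  99.]
[293. 108.] c [ 745.5 -132.5] r 33.0 mean [ 733.5148 -128.1613   34.3408] rgb [109. 106. 100.]
[321. 147.] c [ 628.3 -207.5] r 11.5 mean [ 629.0358 -208.0608   29.5206] rgb [76. 74. 73.]
[367. 153.] c [ 614.6 -336.8] r 11.1 mean [ 614.4692 -336.346    30.0316] rgb [70. 68. 68.]
[342. 163.] c [ 584.6 -268.2] r 14.6 mean [ 584.257  -267.786    33.2251] rgb [200. 200. 202.]
[407. 177.] c [ 550.6 -444.3] r 10.2 mean [ 550.2006 -443.0365   34.5794] rgb [172. 166. 165.]
[339. 190.] c [ 510.  -260.1] r 11.4 mean [ 509.9619 -260.0363   30.1495] rgb [74. 71. 71.]
[0.6375 0.1541 0.0431] [0.0388 0.0432 0.0459] ((637.7366333007812, 154.75306701660156), 9.712350845336914)
[0.5283 0.1579 0.0434] [0.0396 0.0429 0.0476] ((528.3455200195312, 158.41651916503906), 9.870656967163086)
scene
[150. 236.] c [ 362.2 -373.6] r 11.4 mean [ 364.0342 -373.2229   36.3179] rgb [142.  38.  35.]
[209. 240.] c [ 510.3 -261.4] r 11.8 mean [ 511.3523 -261.6096   32.4181] rgb [61. 55. 53.]
[299. 248.] c [ 746.7 -114.9] r 23.7 mean [ 743.3766 -109.3037   35.2321] rgb [149. 137. 121.]
[171. 249.] c [ 453.3 -363.7] r 10.5 mean [ 455.1314 -364.8561   35.7272] rgb [176. 157. 151.]
[249. 249.] c [ 629.1 -207.3] r 12.2 mean [ 629.1819 -208.4766   31.8306] rgb [58. 53. 51.]
[224. 252.] c [ 584.7 -267.9] r 16.1 mean [ 585.7464 -269.3115   35.5735] rgb [236. 231. 225.]
[298. 263.] c [ 767.  -143.9] r 36.5 mean [ 777.0055 -160.777    34.9188] rgb [142. 129. 114.]
[133. 264.] c [ 415.3 -472.7] r 11.2 mean [ 417.4695 -473.2753   36.3995] rgb [134.  27.  24.]
[215. 272.] c [ 614.8 -336.2] r 11.7 mean [ 615.575  -336.7973   31.7329] rgb [63. 58. 55.]
[170. 282.] c [ 551.6 -445.2] r 10.6 mean [ 551.9463 -444.8599   36.9423] rgb [190. 170. 164.]
[ 0.454  -0.362   0.1775]
```

View pics/scene4.png

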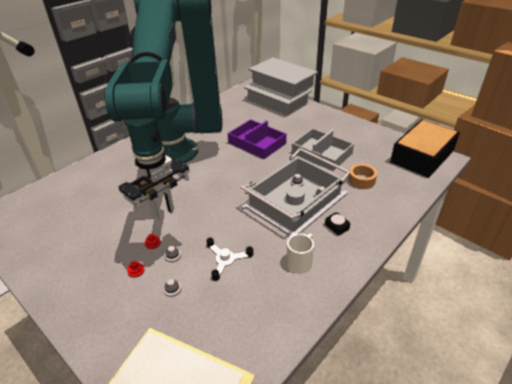

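Two wheels are in the tote. The third is at (171,250), below the gripper and not moved.

Call:
{"fn": "step_arm", "kwargs": {"commands": [{"xyz": [0, -0.002, -0.04], "twist": [0, 0, 0]}, {"xyz": [0, -0.002, -0.08], "twist": [0, 0, 0]}, {"xyz": [0, -0.002, -0.115], "twist": [0, 0, 0]}, {"xyz": [0, -0.002, -0.135], "twist": [0, 0, 0]}, {"xyz": [0, -0.002, -0.147], "twist": [0, 0, 0]}, {"xyz": [0, -0.002, -0.147], "twist": [0, 0, 0]}, {"xyz": [0, -0.002, -0.147], "twist": [0, 0, 0]}]}}

```text
time: 19.37
tool_pos: [0.4545, -0.3646, 0.0313]
ee_rot: [-1.57, -0.001, -1.599]
wrist_force: [0.8, -0.5, 0.4]
width: 0.039
```

Call:
{"fn": "step_arm", "kwargs": {"commands": [{"xyz": [0, 0, 0], "twist": [0, 0, 0]}, {"xyz": [0, 0, 0], "twist": [0, 0, 0]}, {"xyz": [0, 0, 0], "twist": [0, 0, 0]}, {"xyz": [0, 0, 0], "twist": [0, 0, 0]}, {"xyz": [0, 0, 0], "twist": [0, 0, 0]}], "fingers": 255}}

```text
time: 19.78
tool_pos: [0.4541, -0.3653, 0.0314]
ee_rot: [-1.569, 0.0, -1.601]
wrist_force: [0.1, 1.8, 3.4]
width: 0.0192
```

Call:
{"fn": "step_arm", "kwargs": {"commands": [{"xyz": [0, 0, 0.04], "twist": [0, 0, 0]}, {"xyz": [0, 0, 0.08], "twist": [0, 0, 0]}, {"xyz": [0.003, 0.006, 0.12], "twist": [0, 0, 0]}, {"xyz": [0.012, 0.025, 0.148], "twist": [0, 0, 0]}, {"xyz": [0.029, 0.06, 0.148], "twist": [0, 0, 0]}, {"xyz": [0.046, 0.096, 0.148], "twist": [0, 0, 0]}, {"xyz": [0.063, 0.131, 0.148], "twist": [0, 0, 0]}, {"xyz": [0.081, 0.167, 0.148], "twist": [0, 0, 0]}, {"xyz": [0.098, 0.202, 0.148], "twist": [0, 0, 0]}, {"xyz": [0.115, 0.237, 0.148], "twist": [0, 0, 0]}, {"xyz": [0.132, 0.272, 0.148], "twist": [0, 0, 0]}, {"xyz": [0.149, 0.307, 0.148], "twist": [0, 0, 0]}]}}

```text
time: 20.78
tool_pos: [0.6028, -0.057, 0.1778]
ee_rot: [-1.572, -0.001, -1.602]
wrist_force: [0.7, -0.5, -0.8]
width: 0.0191
```

Call:
{"fn": "step_arm", "kwargs": {"commands": [{"xyz": [0.017, 0.034, 0], "twist": [0, 0, 0]}, {"xyz": [0.029, 0.0595, 0], "twist": [0, 0, 0]}, {"xyz": [0.029, 0.0595, 0], "twist": [0, 0, 0]}, {"xyz": [0.029, 0.0595, 0], "twist": [0, 0, 0]}, {"xyz": [0.029, 0.0595, 0], "twist": [0, 0, 0]}]}}

```text
time: 21.2
tool_pos: [0.6311, 0.0004, 0.1777]
ee_rot: [-1.572, -0.001, -1.601]
wrist_force: [-0.2, -1.0, -0.9]
width: 0.019
```

Call:
{"fn": "step_arm", "kwargs": {"commands": [{"xyz": [0.001, 0.001, -0.04], "twist": [0, 0, 0]}, {"xyz": [0.001, 0.001, -0.08], "twist": [0, 0, 0]}, {"xyz": [0.001, 0.001, -0.115], "twist": [0, 0, 0]}, {"xyz": [0.001, 0.001, -0.132], "twist": [0, 0, 0]}, {"xyz": [0.001, 0.001, -0.138], "twist": [0, 0, 0]}, {"xyz": [0.001, 0.001, -0.141], "twist": [0, 0, 0]}, {"xyz": [0.001, 0.001, -0.142], "twist": [0, 0, 0]}, {"xyz": [0.001, 0.001, -0.142], "twist": [0, 0, 0]}]}}

```text
time: 21.87
tool_pos: [0.6337, 0.0013, 0.0382]
ee_rot: [-1.568, -0.0, -1.602]
wrist_force: [0.2, -1.0, -1.9]
width: 0.0189
```

Down a touch more, release, and go to wheel 4 at (.5507,-.4442).

Call:
{"fn": "step_arm", "kwargs": {"commands": [{"xyz": [0, 0, -0.002], "twist": [0, 0, 0]}, {"xyz": [0, 0, -0.002], "twist": [0, 0, 0]}]}}

```text
time: 22.03
tool_pos: [0.6343, 0.0016, 0.0368]
ee_rot: [-1.566, -0.001, -1.601]
wrist_force: [0.5, -1.3, 1.7]
width: 0.0196
```

Call:
{"fn": "step_arm", "kwargs": {"commands": [{"xyz": [0, 0, 0], "twist": [0, 0, 0]}, {"xyz": [0, 0, 0], "twist": [0, 0, 0]}, {"xyz": [0, 0, 0], "twist": [0, 0, 0]}, {"xyz": [0, 0, 0.02], "twist": [0, 0, 0]}, {"xyz": [0, 0, 0.06], "twist": [0, 0, 0]}, {"xyz": [0, 0, 0.1], "twist": [0, 0, 0]}, {"xyz": [0, 0, 0.14], "twist": [0, 0, 0]}, {"xyz": [-0.007, -0.04, 0.142], "twist": [0, 0, 0]}, {"xyz": [-0.014, -0.08, 0.142], "twist": [0, 0, 0]}, {"xyz": [-0.021, -0.12, 0.142], "twist": [0, 0, 0]}, {"xyz": [-0.028, -0.16, 0.142], "twist": [0, 0, 0]}, {"xyz": [-0.035, -0.2, 0.142], "twist": [0, 0, 0]}], "fingers": 150}}

```text
time: 23.03
tool_pos: [0.5967, -0.1992, 0.176]
ee_rot: [-1.572, 0.001, -1.6]
wrist_force: [0.3, -0.1, -0.7]
width: 0.0393
```

Call:
{"fn": "step_arm", "kwargs": {"commands": [{"xyz": [-0.007, -0.04, 0], "twist": [0, 0, 0]}, {"xyz": [-0.014, -0.08, 0], "twist": [0, 0, 0]}, {"xyz": [-0.021, -0.12, 0], "twist": [0, 0, 0]}, {"xyz": [-0.028, -0.16, 0], "twist": [0, 0, 0]}, {"xyz": [-0.035, -0.2, 0], "twist": [0, 0, 0]}, {"xyz": [-0.042, -0.235, 0], "twist": [0, 0, 0]}, {"xyz": [-0.047, -0.245, 0], "twist": [0, 0, 0]}, {"xyz": [-0.047, -0.245, 0], "twist": [0, 0, 0]}, {"xyz": [-0.047, -0.245, 0], "twist": [0, 0, 0]}]}}

```text
time: 23.78
tool_pos: [0.5503, -0.4425, 0.1756]
ee_rot: [-1.571, 0.002, -1.602]
wrist_force: [0.0, 0.0, -1.0]
width: 0.0386
```

```bash
python3 - <<'E'
from look import *
im,d=snap('scene','scene5');print('scene');W=world('scene',d);W[d==0]=9;wheels_auto(W,im)
o=robot.get_obs();print(o['tool_pos'],o['time'])
E
```

```text
scene
[209. 239.] c [ 509.6 -262.4] r 12.7 mean [ 510.0913 -259.9918   31.8596] rgb [66. 60. 58.]
[248. 248.] c [ 628.  -207.9] r 11.9 mean [ 628.1077 -208.5432   31.807 ] rgb [66. 60. 58.]
[299. 248.] c [ 748.3 -117.3] r 23.6 mean [ 743.7433 -109.9134   35.5453] rgb [154. 141. 124.]
[224. 252.] c [ 584.9 -268.3] r 15.1 mean [ 585.4523 -269.4975   34.8774] rgb [236. 231. 226.]
[298. 264.] c [ 766.1 -142.6] r 36.8 mean [ 778.3526 -160.0626   34.9911] rgb [147. 133. 118.]
[133. 264.] c [ 415.6 -472.9] r 10.7 mean [ 417.2964 -473.2228   36.4725] rgb [206.  46.  41.]
[214. 272.] c [ 612.8 -336.1] r 12.7 mean [ 615.417  -337.2129   31.8148] rgb [64. 59. 57.]
[170. 282.] c [ 550.  -445.3] r 11.5 mean [ 552.0037 -444.9081   36.6093] rgb [186. 167. 161.]
[ 0.5509 -0.4415  0.176 ] 23.8333
```

View pics/scene5.png

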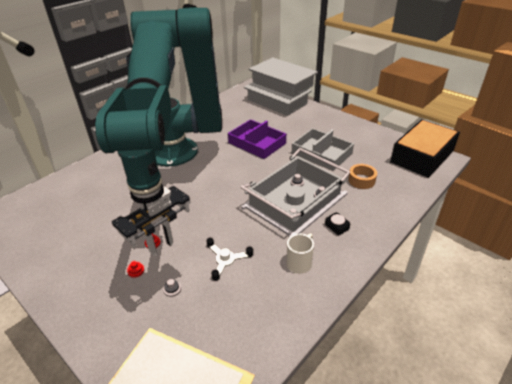

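The last bench wheel is at (171,284), where it was. I'll pick it.

Call:
{"fn": "step_arm", "kwargs": {"commands": [{"xyz": [0, -0.002, -0.04], "twist": [0, 0, 0]}, {"xyz": [0, -0.002, -0.08], "twist": [0, 0, 0]}, {"xyz": [0, -0.002, -0.115], "twist": [0, 0, 0]}, {"xyz": [0, -0.002, -0.135], "twist": [0, 0, 0]}, {"xyz": [0, -0.002, -0.145], "twist": [0, 0, 0]}, {"xyz": [0, -0.002, -0.145], "twist": [0, 0, 0]}, {"xyz": [0, -0.002, -0.145], "twist": [0, 0, 0]}]}}

```text
time: 24.42
tool_pos: [0.5519, -0.4434, 0.0326]
ee_rot: [-1.57, -0.001, -1.599]
wrist_force: [-0.3, 0.3, 0.2]
width: 0.0389
```

Call:
{"fn": "step_arm", "kwargs": {"commands": [{"xyz": [0, 0, 0], "twist": [0, 0, 0]}, {"xyz": [0, 0, 0], "twist": [0, 0, 0]}, {"xyz": [0, 0, 0], "twist": [0, 0, 0]}, {"xyz": [0, 0, 0], "twist": [0, 0, 0]}, {"xyz": [0, 0, 0], "twist": [0, 0, 0]}], "fingers": 255}}

```text
time: 24.83
tool_pos: [0.5512, -0.4447, 0.0326]
ee_rot: [-1.569, 0.0, -1.601]
wrist_force: [0.1, 2.0, 3.6]
width: 0.0188
```

Call:
{"fn": "step_arm", "kwargs": {"commands": [{"xyz": [0, 0, 0.04], "twist": [0, 0, 0]}, {"xyz": [0, 0, 0.08], "twist": [0, 0, 0]}, {"xyz": [0, 0.008, 0.12], "twist": [0, 0, 0]}, {"xyz": [-0.002, 0.035, 0.147], "twist": [0, 0, 0]}, {"xyz": [-0.005, 0.075, 0.147], "twist": [0, 0, 0]}, {"xyz": [-0.008, 0.115, 0.147], "twist": [0, 0, 0]}, {"xyz": [-0.01, 0.155, 0.147], "twist": [0, 0, 0]}, {"xyz": [-0.013, 0.195, 0.147], "twist": [0, 0, 0]}, {"xyz": [-0.015, 0.235, 0.147], "twist": [0, 0, 0]}, {"xyz": [-0.018, 0.275, 0.147], "twist": [0, 0, 0]}, {"xyz": [-0.02, 0.315, 0.147], "twist": [0, 0, 0]}, {"xyz": [-0.023, 0.355, 0.147], "twist": [0, 0, 0]}]}}

```text
time: 25.83
tool_pos: [0.5268, -0.0885, 0.1779]
ee_rot: [-1.571, -0.0, -1.602]
wrist_force: [1.4, -0.1, -1.3]
width: 0.019
```

Call:
{"fn": "step_arm", "kwargs": {"commands": [{"xyz": [-0.003, 0.04, 0], "twist": [0, 0, 0]}, {"xyz": [-0.005, 0.075, 0], "twist": [0, 0, 0]}, {"xyz": [-0.006, 0.0945, 0], "twist": [0, 0, 0]}, {"xyz": [-0.006, 0.0945, 0], "twist": [0, 0, 0]}, {"xyz": [-0.006, 0.0945, 0], "twist": [0, 0, 0]}, {"xyz": [-0.006, 0.0945, 0], "twist": [0, 0, 0]}]}}

```text
time: 26.33
tool_pos: [0.5215, 0.0035, 0.1781]
ee_rot: [-1.571, -0.001, -1.602]
wrist_force: [1.3, -0.2, -1.1]
width: 0.0194
```

Call:
{"fn": "step_arm", "kwargs": {"commands": [{"xyz": [0.001, 0.001, -0.04], "twist": [0, 0, 0]}, {"xyz": [0.001, 0.001, -0.08], "twist": [0, 0, 0]}, {"xyz": [0.001, 0.001, -0.115], "twist": [0, 0, 0]}, {"xyz": [0.001, 0.001, -0.132], "twist": [0, 0, 0]}, {"xyz": [0.001, 0.001, -0.138], "twist": [0, 0, 0]}, {"xyz": [0.001, 0.001, -0.141], "twist": [0, 0, 0]}, {"xyz": [0.001, 0.001, -0.143], "twist": [0, 0, 0]}, {"xyz": [0.001, 0.001, -0.143], "twist": [0, 0, 0]}]}}

```text
time: 27.0
tool_pos: [0.523, 0.0041, 0.0372]
ee_rot: [-1.57, -0.001, -1.603]
wrist_force: [-1.8, -0.1, 1.3]
width: 0.0189
```

Call:
{"fn": "step_arm", "kwargs": {"commands": [{"xyz": [0, 0, 0], "twist": [0, 0, 0]}, {"xyz": [0, 0, 0], "twist": [0, 0, 0]}, {"xyz": [0, 0, 0], "twist": [0, 0, 0]}, {"xyz": [0, 0, 0.02], "twist": [0, 0, 0]}, {"xyz": [0, 0, 0.06], "twist": [0, 0, 0]}, {"xyz": [0, 0, 0.1], "twist": [0, 0, 0]}, {"xyz": [0, 0, 0.14], "twist": [0, 0, 0]}, {"xyz": [0.008, -0.04, 0.142], "twist": [0, 0, 0]}, {"xyz": [0.017, -0.08, 0.142], "twist": [0, 0, -1]}, {"xyz": [0.026, -0.12, 0.142], "twist": [0, 0, -2]}, {"xyz": [0.035, -0.16, 0.142], "twist": [0, 0, -3]}, {"xyz": [0.044, -0.2, 0.142], "twist": [0, 0, -4.3]}], "fingers": 150}}

```text
time: 28.0
tool_pos: [0.5671, -0.1965, 0.1782]
ee_rot: [-1.569, -0.001, -1.677]
wrist_force: [1.2, 0.3, -0.3]
width: 0.0385
```

Call:
{"fn": "step_arm", "kwargs": {"commands": [{"xyz": [0.009, -0.04, 0], "twist": [0, 0, 0]}, {"xyz": [0.0185, -0.0726, 0], "twist": [0, 0, 0]}, {"xyz": [0.0185, -0.0726, 0], "twist": [0, 0, 0]}, {"xyz": [0.0185, -0.0726, 0], "twist": [0, 0, 0]}, {"xyz": [0.0185, -0.0726, 0], "twist": [0, 0, 0]}], "fingers": 110}}

```text
time: 28.42
tool_pos: [0.585, -0.2667, 0.1773]
ee_rot: [-1.571, 0.001, -1.676]
wrist_force: [-0.8, 0.2, -0.4]
width: 0.053
```

```bash
python3 - <<'E'
from look import *
im,d=snap('scene','scene6');print('scene');W=world('scene',d);W[d==0]=9;wheels_auto(W,im)
o=robot.get_obs();print(o['tool_pos'],o['ee_rot'],o['time'],o['width'])
im,d=snap('top','top6');W=world('top',d);W[d==0]=9
for c in((.637,.157),(.527,.161),(.632,.0015),(.522,.005)):
    q=W[around(W,c,.035)];q=q[(q[:,2]>.036)&(q[:,2]<.05)];print(q.mean(0),np.percentile(q[:,2],[5,50,95]),cv2.minEnclosingCircle(q[:,:2].astype(np.float32)*1000))
E
```

```text
scene
[150. 236.] c [ 361.2 -373.3] r 13.1 mean [ 363.3781 -373.1653   36.1772] rgb [203.  49.  45.]
[209. 239.] c [ 510.1 -261.1] r 11.9 mean [ 509.9635 -261.2128   31.8284] rgb [56. 50. 48.]
[299. 248.] c [ 747.6 -116.2] r 23.7 mean [ 743.0849 -110.053    35.1604] rgb [151. 138. 122.]
[249. 249.] c [ 629.6 -208.5] r 12.1 mean [ 629.351  -209.0902   32.0255] rgb [60. 54. 52.]
[224. 252.] c [ 582.9 -267.5] r 17.3 mean [ 585.511  -269.36     35.6177] rgb [231. 225. 219.]
[299. 264.] c [ 765.9 -142.2] r 36.8 mean [ 779.9658 -159.0979   34.9044] rgb [144. 131. 116.]
[133. 264.] c [ 416.6 -472.8] r 11.0 mean [ 417.3946 -473.3065   36.4283] rgb [202.  44.  40.]
[214. 272.] c [ 613.5 -337.8] r 12.4 mean [ 615.3118 -337.293    31.9857] rgb [65. 60. 57.]
[ 0.5851 -0.2661  0.1777] [-1.5705  0.0004 -1.6754] 28.4667 0.05318510484902819
[0.6376 0.1544 0.0424] [0.0376 0.0427 0.046 ] ((638.2422485351562, 155.03257751464844), 9.996940612792969)
[0.5286 0.1579 0.0432] [0.039  0.0436 0.0464] ((528.5797119140625, 158.18238830566406), 9.502470016479492)
[ 0.6322 -0.0005  0.0424] [0.0381 0.0424 0.0458] ((633.04248046875, 0.037515830248594284), 9.910222053527832)
[0.5212 0.0025 0.0435] [0.0412 0.0436 0.0456] ((521.8841552734375, 2.459087371826172), 9.754935264587402)
```

View pics/top6.png

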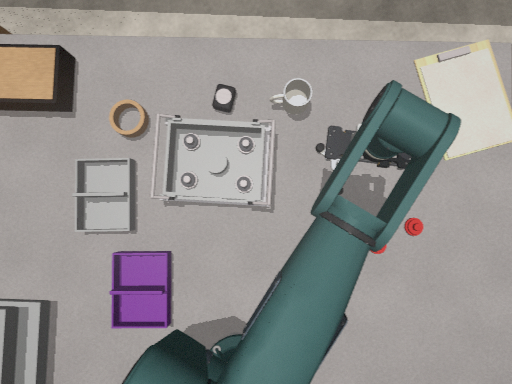

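All four wheels stand around the pedestal, at (191,141), (188,179), (245,143) and (244,183). Now I'll grip the handwheel.

Call:
{"fn": "step_arm", "kwargs": {"commands": [{"xyz": [-0.0005, -0.002, -0.04], "twist": [0, 0, 0]}, {"xyz": [-0.0005, -0.002, -0.08], "twist": [0, 0, 0]}, {"xyz": [-0.0005, -0.002, -0.115], "twist": [0, 0, 0]}, {"xyz": [-0.0005, -0.002, -0.14], "twist": [0, 0, 0]}, {"xyz": [-0.0005, -0.002, -0.155], "twist": [0, 0, 0]}, {"xyz": [-0.0005, -0.002, -0.155], "twist": [0, 0, 0]}, {"xyz": [-0.0005, -0.002, -0.155], "twist": [0, 0, 0]}]}}

```text
time: 29.1
tool_pos: [0.5843, -0.2673, 0.0222]
ee_rot: [-1.572, 0.001, -1.674]
wrist_force: [-0.4, -0.6, 0.5]
width: 0.0532
```

Call:
{"fn": "step_arm", "kwargs": {"commands": [{"xyz": [0, 0, 0], "twist": [0, 0, 0]}, {"xyz": [0, 0, 0], "twist": [0, 0, 0]}, {"xyz": [0, 0, 0], "twist": [0, 0, 0]}, {"xyz": [0, 0, 0], "twist": [0, 0, 0]}, {"xyz": [0, 0, 0], "twist": [0, 0, 0]}], "fingers": 255}}

```text
time: 29.52
tool_pos: [0.5852, -0.2683, 0.0237]
ee_rot: [-1.569, 0.001, -1.676]
wrist_force: [0.3, 3.9, 3.4]
width: 0.0293
```

Call:
{"fn": "step_arm", "kwargs": {"commands": [{"xyz": [0, 0, 0.03], "twist": [0, 0, 0]}, {"xyz": [0, 0, 0.07], "twist": [0, 0, 0]}, {"xyz": [0, 0, 0.11], "twist": [0, 0, 4]}, {"xyz": [0, 0.025, 0.14], "twist": [0, 0, 8]}, {"xyz": [-0.001, 0.065, 0.15], "twist": [0, 0, 12]}, {"xyz": [-0.002, 0.105, 0.15], "twist": [0, 0, 16]}, {"xyz": [-0.003, 0.145, 0.15], "twist": [0, 0, 20]}, {"xyz": [-0.003, 0.185, 0.15], "twist": [0, 0, 24]}, {"xyz": [-0.004, 0.225, 0.15], "twist": [0, 0, 28]}, {"xyz": [-0.004, 0.265, 0.15], "twist": [0, 0, 31]}, {"xyz": [-0.005, 0.3, 0.15], "twist": [0, 0, 34.2]}, {"xyz": [-0.0055, 0.33, 0.15], "twist": [0, 0, 34.2]}]}}

```text
time: 30.52
tool_pos: [0.5778, 0.0631, 0.171]
ee_rot: [-1.573, 0.001, -1.076]
wrist_force: [-0.3, 0.7, -3.4]
width: 0.0296
```

Call:
{"fn": "step_arm", "kwargs": {"commands": [{"xyz": [0, 0.015, 0], "twist": [0, 0, 0]}, {"xyz": [0, 0.019, 0], "twist": [0, 0, 0]}, {"xyz": [0, 0.019, 0], "twist": [0, 0, 0]}, {"xyz": [0, 0.019, 0], "twist": [0, 0, 0]}, {"xyz": [0, 0.019, 0], "twist": [0, 0, 0]}]}}

```text
time: 30.93
tool_pos: [0.579, 0.0782, 0.1719]
ee_rot: [-1.572, -0.001, -1.081]
wrist_force: [-0.0, -0.5, -3.8]
width: 0.0294
```

```bash
python3 - <<'E'
from look import *
im,d=snap('scene','scene7')
o=robot.get_obs();print(o['tool_pos'],o['ee_rot'],o['time'],o['wrist_force'])
W=world('scene',d);W[d==0]=9
Z=W[...,2]
# dark pixels (knobs) high
m=(im.max(-1)<75)&(Z>.14)&(Z<.2)&around(W,(.58,.081),.1)&~around(W,(.58,.081),.055)
k,l,st,ce=cv2.connectedComponentsWithStats(m.astype(np.uint8))
for i in range(1,k):
    if st[i,4]>8:print(ce[i],st[i,4],W[l==i].mean(0),W[l==i].max(0))
cv2.imwrite('pics/z7.png',cv2.resize(cv2.cvtColor(im,cv2.COLOR_RGB2BGR)[60:260,200:380],None,fx=3,fy=3))
E
```

```text
[0.5791 0.0782 0.1721] [-1.5716 -0.0005 -1.0816] 30.9833 [ 0.0562 -0.626  -3.9371]
[309.8913 153.2174] 46 [0.585  0.1475 0.1725] [0.5938 0.158  0.1818]
[273.2    160.5333] 45 [0.5177 0.0369 0.1717] [0.5252 0.0478 0.1827]
[303.9077 176.6308] 65 [0.6456 0.0333 0.1707] [0.6534 0.0463 0.1831]
```

View pics/z7.png

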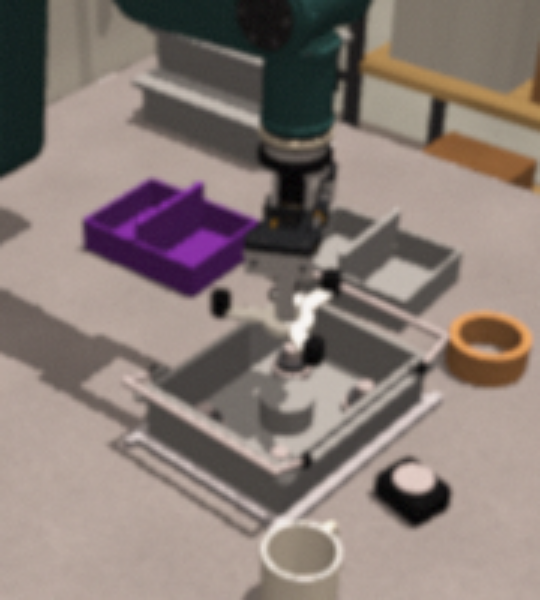

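The handwheel hangs level with one knob toward tote +y, and nothing is in its way. I'll lower it onto the pedestal.

Call:
{"fn": "step_arm", "kwargs": {"commands": [{"xyz": [0.0006, 0.003, -0.03], "twist": [0, 0, 0]}, {"xyz": [0.0006, 0.003, -0.06], "twist": [0, 0, 0]}, {"xyz": [0.0006, 0.003, -0.085], "twist": [0, 0, 0]}, {"xyz": [0.0006, 0.003, -0.096], "twist": [0, 0, 0]}, {"xyz": [0.0006, 0.003, -0.1], "twist": [0, 0, 0]}, {"xyz": [0.0006, 0.003, -0.102], "twist": [0, 0, 0]}, {"xyz": [0.0006, 0.003, -0.103], "twist": [0, 0, 0]}, {"xyz": [0.0006, 0.003, -0.103], "twist": [0, 0, 0]}, {"xyz": [0.0006, 0.003, -0.103], "twist": [0, 0, 0]}]}}

```text
time: 31.73
tool_pos: [0.5809, 0.0829, 0.0713]
ee_rot: [-1.568, -0.002, -1.08]
wrist_force: [0.2, -0.1, -3.9]
width: 0.0293
```

Call:
{"fn": "step_arm", "kwargs": {"commands": [{"xyz": [0, -0.0005, -0.001], "twist": [0, 0, 0]}, {"xyz": [0, -0.0005, -0.002], "twist": [0, 0, 0]}, {"xyz": [0, -0.0005, -0.002], "twist": [0, 0, 0]}]}}

```text
time: 31.98
tool_pos: [0.5807, 0.0824, 0.0697]
ee_rot: [-1.568, -0.002, -1.079]
wrist_force: [-2.0, -0.8, 3.0]
width: 0.0295
```

Call:
{"fn": "step_arm", "kwargs": {"commands": [{"xyz": [0, 0, 0], "twist": [0, 0, 0]}, {"xyz": [0, 0, 0], "twist": [0, 0, 0]}, {"xyz": [0, 0, 0], "twist": [0, 0, 0]}, {"xyz": [0, 0, 0.02], "twist": [0, 0, 0]}, {"xyz": [0, 0, 0.06], "twist": [0, 0, 0]}, {"xyz": [0, 0, 0.1], "twist": [0, 0, 0]}, {"xyz": [0, -0.03, 0.12], "twist": [0, 0, -6]}, {"xyz": [-0.002, -0.07, 0.12], "twist": [0, 0, -12]}, {"xyz": [-0.004, -0.11, 0.12], "twist": [0, 0, -18]}, {"xyz": [-0.005, -0.15, 0.12], "twist": [0, 0, -24]}, {"xyz": [-0.005, -0.19, 0.12], "twist": [0, 0, -29.8]}, {"xyz": [-0.005, -0.22, 0.12], "twist": [0, 0, -29.8]}], "fingers": 120}}

```text
time: 32.98
tool_pos: [0.5742, -0.1407, 0.1873]
ee_rot: [-1.571, -0.001, -1.605]
wrist_force: [-0.4, 0.4, 0.2]
width: 0.0497
```

```bash
cat > hw.py <<'E'
from look import *
def hw(W,im):
    Z=W[...,2];c=np.array([.5796,.0811])
    m=around(W,c,.1)&(Z>.07)&(Z<.085)
    m2=around(W,c,.025)&(Z>.072)&(Z<.09)
    if m2.sum()>10: print('boss',cv2.minEnclosingCircle(W[m2][:,:2].astype(np.float32)*1000),np.median(Z[m2]))
    m=(im.max(-1)<100)&(Z>.06)&(Z<.09)&around(W,c,.1)&~around(W,c,.05)
    k,l,st,ce=cv2.connectedComponentsWithStats(m.astype(np.uint8))
    for i in range(1,k):
        if st[i,4]>8:
            q=W[l==i];t=q[q[:,2]>np.percentile(q[:,2],40)]
            print(ce[i],st[i,4],cv2.minEnclosingCircle(t[:,:2].astype(np.float32)*1000),np.median(t[:,2]))
E
python3 - <<'E'
from hw import *
for n in('top','scene'):
    im,d=snap(n,n+'8');W=world(n,d);W[d==0]=9;print(n);hw(W,im)
o=robot.get_obs();print(o['tool_pos'],o['ee_rot'],o['time'],o['width'])
a=cv2.imread('pics/top8.png')[100:230,140:300];b=cv2.imread('pics/scene8.png')[130:260,220:380]
cv2.imwrite('pics/z8.png',cv2.resize(np.hstack([a,b]),None,fx=2.5,fy=2.5,interpolation=cv2.INTER_CUBIC))
E
```

```text
top
boss ((580.7182006835938, 80.39928436279297), 14.950996398925781) 0.07947957501103681
[215.8378 126.0811] 37 ((671.3802490234375, 79.7061538696289), 37.6273078918457) 0.0697219560361041
[229.6333 136.2667] 60 ((643.1354370117188, 42.32475662231445), 10.398137092590332) 0.0760881307110963
[186.5738 158.1803] 61 ((581.8021240234375, 155.74249267578125), 10.977083206176758) 0.07591583804051308
[226.5926 184.7593] 54 ((513.8629760742188, 45.722747802734375), 10.168745994567871) 0.0753537271571755
scene
boss ((579.7863159179688, 79.451416015625), 15.39177131652832) 0.08150900495619763
[274.3678 179.6092] 87 ((503.64288330078125, 74.98734283447266), 43.232330322265625) 0.07419190622244502
[308.9545 175.9318] 44 ((582.5994873046875, 155.91835021972656), 12.072487831115723) 0.07702370808612302
[303.2619 200.1667] 42 ((645.2504272460938, 39.65214157104492), 11.630507469177246) 0.07771315926904214
[ 0.5741 -0.1423  0.1868] [-1.5715 -0.0017 -1.6057] 33.0833 0.049789560744432956
```

View pics/z8.png

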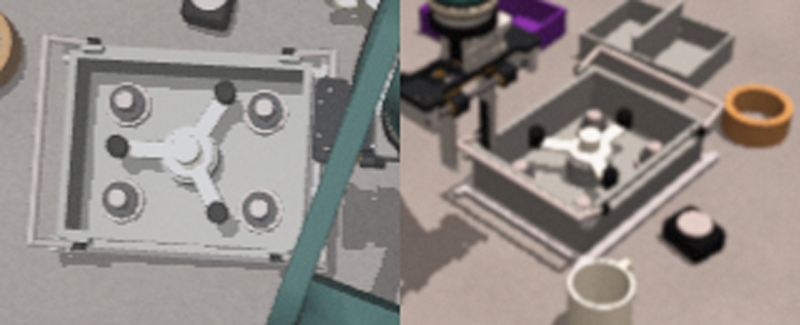

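The handwheel lies flat on the pedestal, its boss at (.5807,.0804) against the tote centre (.5795,.0812), with the knobs up at z = 76 mm. Now the right bail goes in.

Call:
{"fn": "step_arm", "kwargs": {"commands": [{"xyz": [0.0007, 0.04, 0], "twist": [0, 0, 0]}, {"xyz": [0.0007, 0.07, 0], "twist": [0, 0, 0]}, {"xyz": [0.0007, 0.07, 0], "twist": [0, 0, 0]}, {"xyz": [0.0007, 0.07, -0.03], "twist": [0, 0, 0]}, {"xyz": [0.0007, 0.07, -0.06], "twist": [0, 0, 0]}, {"xyz": [0.0007, 0.07, -0.09], "twist": [0, 0, 0]}, {"xyz": [0.0007, 0.07, -0.101], "twist": [0, 0, 0]}, {"xyz": [0.0007, 0.07, -0.101], "twist": [0, 0, 0]}, {"xyz": [0.0007, 0.07, -0.101], "twist": [0, 0, 0]}], "fingers": 150}}

```text
time: 33.83
tool_pos: [0.5744, -0.0664, 0.0882]
ee_rot: [-1.573, 0.001, -1.598]
wrist_force: [-5.3, 2.4, 6.1]
width: 0.0388
```

Call:
{"fn": "step_arm", "kwargs": {"commands": [{"xyz": [0, 0, 0], "twist": [0, 0, 0]}, {"xyz": [0, 0, 0], "twist": [0, 0, 0]}, {"xyz": [0, 0, 0], "twist": [0, 0, 0]}, {"xyz": [0, 0, 0], "twist": [0, 0, 0]}, {"xyz": [0, 0, 0], "twist": [0, 0, 0]}, {"xyz": [0, 0, 0], "twist": [0, 0, 0]}], "fingers": 255}}

```text
time: 34.33
tool_pos: [0.5752, -0.0689, 0.0863]
ee_rot: [-1.571, -0.002, -1.6]
wrist_force: [-0.6, -3.3, 0.2]
width: 0.009
```

Call:
{"fn": "step_arm", "kwargs": {"commands": [{"xyz": [0, 0.006, 0.011], "twist": [0, 0, 0]}, {"xyz": [0, 0.014, 0.02], "twist": [0, 0, 0]}, {"xyz": [0.001, 0.024, 0.027], "twist": [0, 0, 0]}, {"xyz": [0.001, 0.035, 0.031], "twist": [0, 0, 0]}, {"xyz": [0.001, 0.047, 0.033], "twist": [0, 0, 0]}, {"xyz": [0.002, 0.059, 0.031], "twist": [0, 0, 0]}, {"xyz": [0.002, 0.07, 0.027], "twist": [0, 0, 0]}, {"xyz": [0.003, 0.08, 0.02], "twist": [0, 0, 0]}, {"xyz": [0.003, 0.088, 0.011], "twist": [0, 0, 0]}, {"xyz": [0.003, 0.094, 0], "twist": [0, 0, 0]}, {"xyz": [0.003, 0.095, -0.003], "twist": [0, 0, 0]}, {"xyz": [0.003, 0.095, -0.003], "twist": [0, 0, 0]}]}}

```text
time: 35.33
tool_pos: [0.5801, 0.025, 0.0865]
ee_rot: [-1.566, -0.006, -1.6]
wrist_force: [-1.9, -9.2, 15.0]
width: 0.0092
```

Call:
{"fn": "step_arm", "kwargs": {"commands": [{"xyz": [0, 0, 0.001], "twist": [0, 0, 0]}, {"xyz": [0, 0, 0.001], "twist": [0, 0, 0]}, {"xyz": [0, 0, 0.002], "twist": [0, 0, 0]}, {"xyz": [0, 0, 0.002], "twist": [0, 0, 0]}, {"xyz": [0, 0, 0.04], "twist": [0, 0, 0]}, {"xyz": [0, 0.01, 0.08], "twist": [0, 0, 0]}, {"xyz": [-0.007, 0.05, 0.1], "twist": [0, 0, 0]}, {"xyz": [-0.014, 0.09, 0.1], "twist": [0, 0, 0]}, {"xyz": [-0.023, 0.13, 0.1], "twist": [0, 0, 0]}, {"xyz": [-0.032, 0.17, 0.1], "twist": [0, 0, 0]}, {"xyz": [-0.039, 0.2095, 0.1], "twist": [0, 0, 0]}, {"xyz": [-0.039, 0.2095, 0.1], "twist": [0, 0, 0]}], "fingers": 150}}

```text
time: 36.33
tool_pos: [0.5362, 0.2444, 0.1819]
ee_rot: [-1.575, 0.004, -1.59]
wrist_force: [-0.4, -1.1, -0.9]
width: 0.0385
```

Call:
{"fn": "step_arm", "kwargs": {"commands": [{"xyz": [0, 0, 0], "twist": [0, 0, 0]}, {"xyz": [0, 0, 0], "twist": [0, 0, 0]}, {"xyz": [0, 0, 0], "twist": [0, 0, 0]}]}}

```text
time: 36.58
tool_pos: [0.5393, 0.2358, 0.1826]
ee_rot: [-1.572, -0.001, -1.601]
wrist_force: [-0.7, -0.5, -0.0]
width: 0.039
```

```bash
python3 - <<'E'
from hw import *
for n in('top','scene'):
    im,d=snap(n,n+'9');W=world(n,d);W[d==0]=9;print(n);hw(W,im);bars(W,np.array([.5795,.0812,-.0315]))
o=robot.get_obs();print(o['tool_pos'],o['ee_rot'],o['time'],o['width'])
E
```

```text
top
boss ((580.5894775390625, 80.87251281738281), 14.897194862365723) 0.0787123673126365
[213.7812 125.9688] 32 ((671.972900390625, 84.88577270507812), 29.899272918701172) 0.07104716219616576
[229.6032 136.4444] 63 ((643.32080078125, 41.794437408447266), 11.104028701782227) 0.07581733893570519
[186.6 158.2] 60 ((583.0671997070312, 154.91485595703125), 10.26393985748291) 0.0760215822219449
[226.6182 184.6909] 55 ((513.3473510742188, 44.8599739074707), 10.68969440460205) 0.07618458655681615
left 125 y med 0.15151088214443612 z 0.10013566065626989 0.10423611781638221
right 239 y med -0.058133076935862255 z 0.1004803872239988 0.10361760889324802
scene
boss ((580.824951171875, 79.57056427001953), 15.853835105895996) 0.0817146385738267
[277.     174.0667] 30 ((487.9207763671875, 93.79238891601562), 27.562158584594727) 0.06953172109048053
[309. 176.] 45 ((585.0420532226562, 154.01263427734375), 13.680449485778809) 0.07776346419324463
[273.3333 184.6296] 27 ((515.5505981445312, 40.75676727294922), 9.131608009338379) 0.07464262334103908
[302.8571 201.3214] 28 ((646.9932250976562, 37.27647399902344), 8.565691947937012) 0.07292909718030963
left 112 y med 0.15036521994494317 z 0.10198030957610849 0.1066071439935485
right 129 y med -0.059984310011808 z 0.10301884877175708 0.10627488802529413
[0.5396 0.2355 0.1831] [-1.5714 -0.0004 -1.6017] 36.6833 0.03860944495186198
```

Call:
{"fn": "step_arm", "kwargs": {"commands": [{"xyz": [0, -0.001, -0.03], "twist": [0, 0, 0]}, {"xyz": [0, -0.001, -0.06], "twist": [0, 0, 0]}, {"xyz": [0, -0.001, -0.088], "twist": [0, 0, 0]}, {"xyz": [0, -0.001, -0.096], "twist": [0, 0, 0]}, {"xyz": [0, -0.001, -0.096], "twist": [0, 0, 0]}, {"xyz": [0, -0.001, -0.096], "twist": [0, 0, 0]}]}}

```text
time: 37.18
tool_pos: [0.5399, 0.2348, 0.0883]
ee_rot: [-1.57, 0.0, -1.601]
wrist_force: [-0.9, -0.3, 2.5]
width: 0.0387
```

Call:
{"fn": "step_arm", "kwargs": {"commands": [{"xyz": [0, 0, 0], "twist": [0, 0, 0]}, {"xyz": [0, 0, 0], "twist": [0, 0, 0]}, {"xyz": [0, 0, 0], "twist": [0, 0, 0]}, {"xyz": [0, 0, 0], "twist": [0, 0, 0]}, {"xyz": [0, 0, 0], "twist": [0, 0, 0]}, {"xyz": [0, 0, 0], "twist": [0, 0, 0]}], "fingers": 255}}

```text
time: 37.68
tool_pos: [0.5392, 0.2363, 0.0872]
ee_rot: [-1.571, 0.001, -1.599]
wrist_force: [0.5, 1.5, -1.5]
width: 0.0089
```

Call:
{"fn": "step_arm", "kwargs": {"commands": [{"xyz": [0, -0.006, 0.011], "twist": [0, 0, 0]}, {"xyz": [0, -0.014, 0.02], "twist": [0, 0, 0]}, {"xyz": [-0.001, -0.024, 0.027], "twist": [0, 0, 0]}, {"xyz": [-0.001, -0.035, 0.031], "twist": [0, 0, 0]}, {"xyz": [-0.001, -0.047, 0.033], "twist": [0, 0, 0]}, {"xyz": [-0.002, -0.059, 0.031], "twist": [0, 0, 0]}, {"xyz": [-0.002, -0.07, 0.027], "twist": [0, 0, 0]}, {"xyz": [-0.003, -0.08, 0.02], "twist": [0, 0, 0]}, {"xyz": [-0.003, -0.088, 0.011], "twist": [0, 0, 0]}, {"xyz": [-0.003, -0.094, 0], "twist": [0, 0, 0]}, {"xyz": [-0.003, -0.095, -0.003], "twist": [0, 0, 0]}, {"xyz": [-0.003, -0.095, -0.003], "twist": [0, 0, 0]}]}}

```text
time: 38.68
tool_pos: [0.5364, 0.1423, 0.086]
ee_rot: [-1.57, 0.004, -1.599]
wrist_force: [-4.4, 5.6, 11.2]
width: 0.0089
```

Call:
{"fn": "step_arm", "kwargs": {"commands": [{"xyz": [0, 0, 0.001], "twist": [0, 0, 0]}, {"xyz": [0, 0, 0.001], "twist": [0, 0, 0]}, {"xyz": [0, 0, 0.002], "twist": [0, 0, 0]}, {"xyz": [0, 0, 0.002], "twist": [0, 0, 0]}, {"xyz": [0, 0, 0.04], "twist": [0, 0, 0]}, {"xyz": [0, 0, 0.08], "twist": [0, 0, 0]}, {"xyz": [0, 0.01, 0.11], "twist": [0, 0, 6]}, {"xyz": [-0.007, 0.04, 0.11], "twist": [0, 0, 13]}, {"xyz": [-0.016, 0.07, 0.11], "twist": [0, 0, 20]}, {"xyz": [-0.023, 0.1, 0.11], "twist": [0, 0, 27]}, {"xyz": [-0.03, 0.13, 0.11], "twist": [0, 0, 34]}, {"xyz": [-0.037, 0.16, 0.11], "twist": [0, 0, 41]}], "fingers": 150}}

```text
time: 39.68
tool_pos: [0.4989, 0.3017, 0.1937]
ee_rot: [-1.572, -0.001, -0.879]
wrist_force: [0.1, 0.6, -0.3]
width: 0.039
```

Call:
{"fn": "step_arm", "kwargs": {"commands": [{"xyz": [-0.005, 0.02, 0], "twist": [0, 0, 7]}, {"xyz": [-0.01, 0.04, 0], "twist": [0, 0, 14]}, {"xyz": [-0.015, 0.06, 0], "twist": [0, 0, 21]}, {"xyz": [-0.02, 0.08, 0], "twist": [0, 0, 28]}, {"xyz": [-0.02, 0.085, 0], "twist": [0, 0, 35]}, {"xyz": [-0.02, 0.086, 0], "twist": [0, 0, 42]}, {"xyz": [-0.02, 0.086, 0], "twist": [0, 0, 49]}, {"xyz": [-0.02, 0.086, 0], "twist": [0, 0, 53.5]}, {"xyz": [-0.02, 0.086, 0], "twist": [0, 0, 53.5]}, {"xyz": [-0.02, 0.086, 0], "twist": [0, 0, 53.5]}]}}

```text
time: 40.52
tool_pos: [0.4794, 0.3865, 0.1936]
ee_rot: [-1.572, 0.001, 0.047]
wrist_force: [-0.0, -0.2, -0.1]
width: 0.0388
```

```bash
cat > tr.py <<'E'
from hw import *
def tray(W,c=(.4797,.388),zo=0.,col=None):
    Z=W[...,2]-zo
    m=(abs(Z-.079)<.006)&around(W,c,.09)
    print('web',cv2.minAreaRect(W[m][:,:2].astype(np.float32)*1000),m.sum(),np.median(W[m][:,2]))
    m=(abs(Z-.05)<.005)&around(W,c,.15)
    print('rim',cv2.minAreaRect(W[m][:,:2].astype(np.float32)*1000),m.sum(),np.median(W[m][:,2]))
E
python3 - <<'E'
from tr import *
for n in('top','scene'):
    im,d=snap(n,n+'10');W=world(n,d);W[d==0]=9;print(n);bars(W,np.array([.5795,.0812,-.0315]));tray(W)
o=robot.get_obs();print(o['tool_pos'],o['ee_rot'],o['time'],o['width'])
E
```

```text
top
left 235 y med 0.05718335432961111 z 0.10046230339227856 0.10374830517231269
right 239 y med -0.05820921615268841 z 0.10016841636020192 0.10402118743987332
web ((479.5707092285156, 387.7581481933594), (9.952272415161133, 139.8753662109375), 3.065197467803955) 199 0.07910869094273609
rim ((479.434326171875, 388.2177429199219), (200.0921173095703, 152.42124938964844), 2.6299586296081543) 502 0.04899318773897307
scene
left 121 y med 0.05649485968587854 z 0.10254104028092073 0.10662390191393602
right 129 y med -0.059465679131112774 z 0.10267941236263825 0.10613199060343852
web ((480.1639404296875, 387.4468078613281), (12.650172233581543, 137.15682983398438), 2.8252146244049072) 75 0.0812674339878024
rim ((478.3759765625, 388.8980407714844), (203.9675750732422, 158.12135314941406), 2.8136894702911377) 301 0.0503030318425376
[0.4794 0.3866 0.194 ] [-1.5714  0.0003  0.0479] 40.6167 0.03848307464189144
```

View pics/scene10.png

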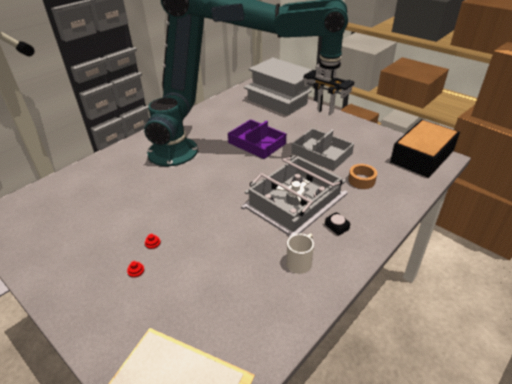

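View pics/top10.png

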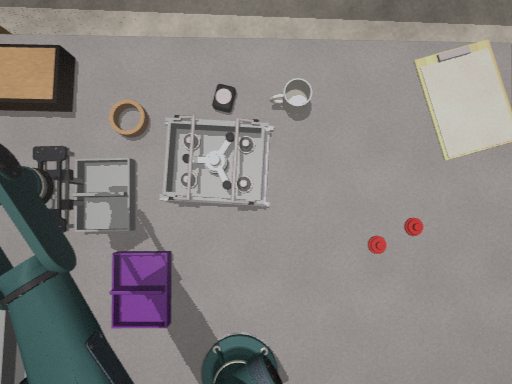

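The top view shows both bars across the mouth at columns 191 and 237, with the wheels and handwheel in place. The tray is unmoved at (104,195) and the bystanders are untouched. I'll grip the web.

Call:
{"fn": "step_arm", "kwargs": {"commands": [{"xyz": [0, 0.0014, -0.035], "twist": [0, 0, 0]}, {"xyz": [0, 0.0014, -0.07], "twist": [0, 0, 0]}, {"xyz": [0, 0.0014, -0.105], "twist": [0, 0, 0]}, {"xyz": [0, 0.0014, -0.13], "twist": [0, 0, 0]}, {"xyz": [0, 0.0014, -0.137], "twist": [0, 0, 0]}, {"xyz": [0, 0.0014, -0.137], "twist": [0, 0, 0]}, {"xyz": [0, 0.0014, -0.137], "twist": [0, 0, 0]}]}}

```text
time: 41.2
tool_pos: [0.48, 0.3886, 0.0585]
ee_rot: [-1.57, -0.001, 0.049]
wrist_force: [0.4, 1.1, 1.0]
width: 0.0388
```

Call:
{"fn": "step_arm", "kwargs": {"commands": [{"xyz": [0, 0, 0], "twist": [0, 0, 0]}, {"xyz": [0, 0, 0], "twist": [0, 0, 0]}, {"xyz": [0, 0, 0], "twist": [0, 0, 0]}, {"xyz": [0, 0, 0], "twist": [0, 0, 0]}, {"xyz": [0, 0, 0], "twist": [0, 0, 0]}, {"xyz": [0, 0, 0], "twist": [0, 0, 0]}], "fingers": 255}}

```text
time: 41.7
tool_pos: [0.4799, 0.3886, 0.0586]
ee_rot: [-1.57, -0.002, 0.049]
wrist_force: [-0.3, 1.0, 2.8]
width: 0.01
```

Call:
{"fn": "step_arm", "kwargs": {"commands": [{"xyz": [0, 0, 0.015], "twist": [0, 0, 0]}, {"xyz": [0, 0, 0.04], "twist": [0, 0, 0]}, {"xyz": [0, 0, 0.07], "twist": [0, 0, 0]}, {"xyz": [0, 0, 0.1], "twist": [0, 0, 0]}, {"xyz": [0, 0, 0.13], "twist": [0, 0, 0]}, {"xyz": [0, 0, 0.155], "twist": [0, 0, 0]}, {"xyz": [0, 0, 0.17], "twist": [0, 0, 0]}, {"xyz": [0.005, -0.015, 0.17], "twist": [0, 0, -5]}, {"xyz": [0.01, -0.035, 0.17], "twist": [0, 0, -11]}, {"xyz": [0.017, -0.055, 0.17], "twist": [0, 0, -17]}, {"xyz": [0.024, -0.075, 0.17], "twist": [0, 0, -23]}, {"xyz": [0.031, -0.095, 0.17], "twist": [0, 0, -29]}]}}

```text
time: 42.7
tool_pos: [0.5097, 0.2921, 0.2256]
ee_rot: [-1.574, 0.002, -0.461]
wrist_force: [0.3, -0.7, -3.9]
width: 0.0098
```

Call:
{"fn": "step_arm", "kwargs": {"commands": [{"xyz": [0.007, -0.02, 0], "twist": [0, 0, -6]}, {"xyz": [0.014, -0.04, 0], "twist": [0, 0, -12]}, {"xyz": [0.021, -0.06, 0], "twist": [0, 0, -18]}, {"xyz": [0.028, -0.08, 0], "twist": [0, 0, -24]}, {"xyz": [0.035, -0.1, 0], "twist": [0, 0, -30]}, {"xyz": [0.042, -0.12, 0], "twist": [0, 0, -36]}, {"xyz": [0.049, -0.14, 0], "twist": [0, 0, -42]}, {"xyz": [0.056, -0.16, 0], "twist": [0, 0, -48]}, {"xyz": [0.062, -0.18, 0], "twist": [0, 0, -54]}, {"xyz": [0.066, -0.195, 0], "twist": [0, 0, -60]}, {"xyz": [0.0685, -0.206, 0], "twist": [0, 0, -64]}, {"xyz": [0.0685, -0.212, 0], "twist": [0, 0, -65.6]}]}}

```text
time: 43.7
tool_pos: [0.5785, 0.0796, 0.2255]
ee_rot: [-1.574, -0.001, -1.605]
wrist_force: [-0.5, 0.0, -3.1]
width: 0.0097
```

Call:
{"fn": "step_arm", "kwargs": {"commands": [{"xyz": [0, 0, 0], "twist": [0, 0, 0]}, {"xyz": [0, 0, 0], "twist": [0, 0, 0]}, {"xyz": [0, 0, 0], "twist": [0, 0, 0]}]}}

```text
time: 43.95
tool_pos: [0.5784, 0.0821, 0.227]
ee_rot: [-1.572, 0.0, -1.599]
wrist_force: [0.6, -0.6, -4.3]
width: 0.01
```

```bash
python3 - <<'E'
from tr import *
for n in('top','scene'):
    im,d=snap(n,n+'11');W=world(n,d);W[d==0]=9;print(n);tray(W,(.58,.08),.17)
o=robot.get_obs();print(o['tool_pos'],o['ee_rot'],o['time'],o['width'],o['wrist_force'],o['wrist_torque'])
E
```

```text
top
web ((0.0, 0.0), (0.0, 0.0), 0.0) 0 nan
rim ((579.2218017578125, 80.85574340820312), (200.508056640625, 150.5379638671875), 88.42804718017578) 413 0.21765173031520105
scene
web ((578.5576171875, 79.25211334228516), (137.58628845214844, 36.56700134277344), 8.036650657653809) 148 0.2490626182081818
rim ((578.3026123046875, 81.82090759277344), (206.90341186523438, 153.99159240722656), 88.49069213867188) 436 0.21956649589838229
[0.5786 0.0822 0.2273] [-1.5711  0.0002 -1.5994] 44.05 0.0098128267256243 [ 0.3046 -0.4812 -3.2585] [ 0.0609  0.0214 -0.0382]
  return _methods._mean(a, axis=axis, dtype=dtype,
  ret = ret.dtype.type(ret / rcount)
```

View pics/scene11.png

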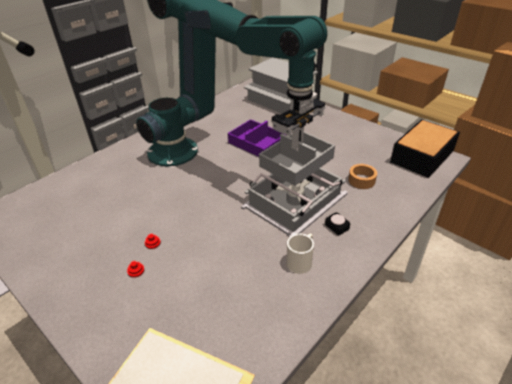

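The tray hangs level over the tote, centred within 1 mm and aligned. I'll lower it.

Call:
{"fn": "step_arm", "kwargs": {"commands": [{"xyz": [0.0005, 0, -0.02], "twist": [0, 0, -0.2]}, {"xyz": [0.0005, 0, -0.04], "twist": [0, 0, -0.2]}, {"xyz": [0.0005, 0, -0.052], "twist": [0, 0, -0.2]}, {"xyz": [0.0005, 0, -0.058], "twist": [0, 0, -0.2]}, {"xyz": [0.0005, 0, -0.061], "twist": [0, 0, -0.2]}, {"xyz": [0.0005, 0, -0.063], "twist": [0, 0, -0.2]}, {"xyz": [0.0005, 0, -0.065], "twist": [0, 0, -0.2]}, {"xyz": [0.0005, 0, -0.065], "twist": [0, 0, -0.2]}, {"xyz": [0.0005, 0, -0.065], "twist": [0, 0, -0.2]}]}}

```text
time: 44.8
tool_pos: [0.5798, 0.0813, 0.1634]
ee_rot: [-1.569, 0.0, -1.605]
wrist_force: [-0.3, 0.5, -4.3]
width: 0.0097
```

Call:
{"fn": "step_arm", "kwargs": {"commands": [{"xyz": [0, 0, -0.001], "twist": [0, 0, 0]}, {"xyz": [0, 0, -0.002], "twist": [0, 0, 0]}, {"xyz": [0, 0, -0.002], "twist": [0, 0, 0]}]}}

```text
time: 45.05
tool_pos: [0.5795, 0.0812, 0.1607]
ee_rot: [-1.57, -0.0, -1.605]
wrist_force: [0.0, 0.7, -3.2]
width: 0.0097
```

Call:
{"fn": "step_arm", "kwargs": {"commands": [{"xyz": [0, 0, -0.001], "twist": [0, 0, 0]}, {"xyz": [0, 0, -0.0015], "twist": [0, 0, 0]}, {"xyz": [0, 0, -0.0015], "twist": [0, 0, 0]}]}}

```text
time: 45.3
tool_pos: [0.5796, 0.0812, 0.1606]
ee_rot: [-1.569, -0.0, -1.605]
wrist_force: [-2.4, -0.5, 3.8]
width: 0.0097
```

Call:
{"fn": "step_arm", "kwargs": {"commands": [{"xyz": [0, 0, 0], "twist": [0, 0, 0]}, {"xyz": [0, 0, 0], "twist": [0, 0, 0]}, {"xyz": [0, 0, 0], "twist": [0, 0, 0]}, {"xyz": [0, 0, 0], "twist": [0, 0, 0]}, {"xyz": [0, 0, 0.02], "twist": [0, 0, 0]}, {"xyz": [0, 0, 0.05], "twist": [0, 0, 0]}, {"xyz": [0, 0, 0.09], "twist": [0, 0, 0]}, {"xyz": [0, 0, 0.13], "twist": [0, 0, 0]}, {"xyz": [-0.02, -0.035, 0.13], "twist": [0, 0, 0]}, {"xyz": [-0.04, -0.07, 0.13], "twist": [0, 0, 0]}, {"xyz": [-0.06, -0.105, 0.13], "twist": [0, 0, 0]}, {"xyz": [-0.08, -0.14, 0.13], "twist": [0, 0, 0]}], "fingers": 150}}

```text
time: 46.3
tool_pos: [0.4986, -0.0598, 0.2891]
ee_rot: [-1.57, -0.0, -1.604]
wrist_force: [1.7, -1.7, 1.0]
width: 0.0388
```

Call:
{"fn": "step_arm", "kwargs": {"commands": [{"xyz": [-0.02, -0.035, 0], "twist": [0, 0, 0]}, {"xyz": [-0.04, -0.07, 0], "twist": [0, 0, 0]}, {"xyz": [-0.06, -0.105, 0], "twist": [0, 0, 0]}, {"xyz": [-0.08, -0.14, 0], "twist": [0, 0, 0]}, {"xyz": [-0.1, -0.175, 0], "twist": [0, 0, 0]}, {"xyz": [-0.12, -0.21, 0], "twist": [0, 0, 0]}, {"xyz": [-0.12, -0.21, 0], "twist": [0, 0, 0]}, {"xyz": [-0.12, -0.21, 0], "twist": [0, 0, 0]}, {"xyz": [-0.12, -0.21, 0], "twist": [0, 0, 0]}]}}

```text
time: 47.05
tool_pos: [0.3795, -0.2685, 0.2889]
ee_rot: [-1.57, 0.001, -1.605]
wrist_force: [-0.7, 0.4, -0.4]
width: 0.0388
```

```bash
python3 - <<'E'
from tr import *
for n in('top','scene'):
    im,d=snap(n,n+'12');W=world(n,d);W[d==0]=9;print(n);tray(W,(.58,.08),.102)
    Z=W[...,2];q=(W[...,:2]-[.5795,.0812])@rot(-.0315)
    for s in(1,-1):
      for t in (1,-1):
        m=(abs(Z-.152)<.006)&(q[...,1]*s>.08)&(q[...,0]*t>.04)&around(W,(.58,.08),.14);print(s,t,np.median(Z[m]),m.sum())
    m=(abs(q[...,0])<.06)&(q[...,1]<-.03)&(q[...,1]>-.08)&(abs(Z-.106)<.01);print('floor',np.median(Z[m]))
    m=(abs(q[...,0])<.06)&(q[...,1]>.03)&(q[...,1]<.08)&(abs(Z-.106)<.01);print('floor',np.median(Z[m]))
o=robot.get_obs();print(o['tool_pos'],o['time'])
a=cv2.imread('pics/top12.png')[90:230,60:320];b=cv2.imread('pics/scene12.png')[110:250,220:400]
cv2.imwrite('pics/z12.png',cv2.resize(np.hstack([a,b]),None,fx=1.8,fy=1.8,interpolation=cv2.INTER_CUBIC))
E
```

```text
top
web ((580.299072265625, 79.6892318725586), (10.27570629119873, 138.0017547607422), 88.00895690917969) 251 0.1810281461734586
rim ((580.31591796875, 79.85416412353516), (200.3211669921875, 150.186767578125), 88.0277328491211) 632 0.15133180479204428
1 1 0.15146383386531984 47
1 -1 0.15165958025104614 45
-1 1 0.15170294367594703 43
-1 -1 0.15145140370641885 44
floor 0.10650196975570517
floor 0.10628023952392386
scene
web ((579.9076538085938, 78.54100036621094), (13.42389965057373, 142.30189514160156), 88.13333892822266) 151 0.18258080758356068
rim ((579.36328125, 80.74978637695312), (209.34329223632812, 155.97120666503906), 89.19279479980469) 497 0.1524120252249005
1 1 0.15149204227516622 34
1 -1 0.15295664480519613 31
-1 1 0.15263781687564193 46
-1 -1 0.15327488434845815 37
floor 0.109996565980653
floor 0.10920955039591063
[ 0.3801 -0.2676  0.289 ] 47.15
```

View pics/z12.png

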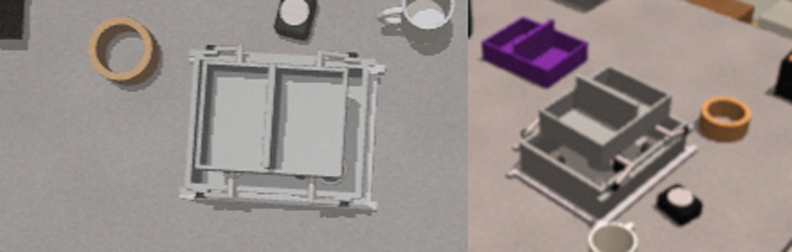

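The tray stands level on both bails, with all corners at z ≈ 0.1515, a centre offset of about 1.5 mm and yaw within 0.2°. Handing in.

```bash
python3 - <<'E'
from bench import robot
print(robot.close_job())
E
```

```text
the job is handed in; nothing more can be done
None
```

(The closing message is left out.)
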